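# Release the left-hand clamp and load the canister transit crate

### The job

Free the hold-down bar of the transit crate: its black knob has a left-hand thread, so unscrew it clockwise (seen from above) until the white line on the knob meets the black line engraved on the collar, and leave it there while you work. Swing the bar clear, stand every canister from the pad upright in the crate, one to a cell, then swing the bar fully back over them and screw the knob tight again the other way. Leave the other things on the table where they are.

Things in the scene. Friction and masses are not known exactly. Their poses are not given: they have to be found in the camera images.
- crate: plywood transit crate fixed to the table, 162 (x) x 240 (y) x 56 mm high, 2 cells along its x by 3 along its y, each cell 72 x 72 mm inside, 78 mm apart, walls 6 mm, floor 6 mm. Origin: under the centre of the crate, on the table. A steel post stands 170 mm from it along the crate's own +y (32 mm thick, its foot 90 x 75 mm) and carries the bar, above it a fixed collar (84 mm wide, top at 138 mm) and above that the knob
- cell0 (a point): centre of the floor of cell 0, 6 mm above the table
- cell1 (a point): centre of the floor of cell 1, 6 mm above the table
- cell2 (a point): centre of the floor of cell 2, 6 mm above the table
- cell3 (a point): centre of the floor of cell 3, 6 mm above the table
- cell4 (a point): centre of the floor of cell 4, 6 mm above the table
- cell5 (a point): centre of the floor of cell 5, 6 mm above the table
- knob (a joint): turn of the knob, rad, grows CLOCKWISE from above. 0 = screwed tight, at its stop (below 0.3 counts as tight); starts at 0 to 1.3; at 5.0 (0.2 either way) its white line meets the collar's black line; stop at 5.5. Clockwise lifts it 8 mm a turn and draws hidden teeth out of the bar, which is blocked below about 4; to screw it down again the bar must be fully shut. Friction 0.12 N m; stays where left
- knob_grip (a point): on the axis of the round black knob (also the bar's pivot axis), at the height to grip: the knob is 48 mm across and 40 mm tall, fluted, this point 24 mm above its underside and 16 mm below its top, about 25 mm above the collar; collar 84 mm wide beneath
- knob_line (a point): outer end of the white line on top of the knob, 20 mm from the axis
- index_line (a point): black engraved line on top of the fixed collar, 36 mm from the axis towards the crate's own +x
- bar (a joint): swing of the steel hold-down bar about the knob's vertical axis, rad, 0 = shut, lying over the crate's middle line towards the crate's own -y; grows anticlockwise seen from above as it swings to the crate's +x; stop at 1.7. Turned past 1.4 it is clear of all the cells. Friction 0.12 N m with some damping; it stays where it is left
- bar_handle (a point): upright round wooden handle on the bar, 20 mm across, 52 mm tall, this point 28 mm above the bar's top and 24 mm below the handle's tip, 100 mm from the pivot axis. The bar is 44 mm wide, reaches 270 mm from the axis, its underside 114 mm and its top 128 mm above the table
- can0_mid (a point): centre (50 mm up) of a black canister with aluminium lid, 54 mm across, 100 mm tall, with a heavy steel foot, about 350 g, standing on the pad left of the crate; its z axis is up. Absent in some starts
- can1_mid (a point): centre (50 mm up) of a black canister with aluminium lid, 54 mm across, 100 mm tall, with a heavy steel foot, about 350 g, standing on the pad left of the crate; its z axis is up. Absent in some starts
- can2_mid (a point): centre (50 mm up) of a black canister with aluminium lid, 54 mm across, 100 mm tall, with a heavy steel foot, about 350 g, standing on the pad left of the crate; its z axis is up. Absent in some starts
- can3_mid (a point): centre (50 mm up) of a black canister with aluminium lid, 54 mm across, 100 mm tall, with a heavy steel foot, about 350 g, standing on the pad left of the crate; its z axis is up. Absent in some starts
- can4_mid (a point): centre (50 mm up) of a black canister with aluminium lid, 54 mm across, 100 mm tall, with a heavy steel foot, about 350 g, standing on the pad left of the crate; its z axis is up. Absent in some starts
- film_tin: bystander: flat aluminium film tin, 110 mm across, 30 mm high; origin under its centre
- small_box: bystander: grey card box 134 x 94 x 58 mm; origin under its centre
- tape_roll: bystander: cardboard ring 90 mm across, 25 mm high; origin under its centre

How it is judged (in metres and radians):
On the way, in this order (a step that is already met when the one before it is completed fails the run):
1. the knob is unscrewed clockwise until its line meets the collar's line (value of joint knob between 4.7 and 5.3 rad), for 0.5 s.
2. the bar is swung clear of the cells, the knob still at its mark (all of step 1 and value of joint bar above 1.3 rad), for 0.2 s.
3. every canister stands in a cell of its own, the knob still at its mark (all of step 1 and (horizontal distance between can0_mid and cell0 below 0.022 m or horizontal distance between can0_mid and cell1 below 0.022 m or horizontal distance between can0_mid and cell2 below 0.022 m or horizontal distance between can0_mid and cell3 below 0.022 m or horizontal distance between can0_mid and cell4 below 0.022 m or horizontal distance between can0_mid and cell5 below 0.022 m) and height (world z) of each of can0_mid, can1_mid, can2_mid, can3_mid, can4_mid below 0.065 m and angle between each of can0_mid, can1_mid, can2_mid, can3_mid, can4_mid's own z axis and vertical below 0.15 rad and (horizontal distance between can1_mid and cell0 below 0.022 m or horizontal distance between can1_mid and cell1 below 0.022 m or horizontal distance between can1_mid and cell2 below 0.022 m or horizontal distance between can1_mid and cell3 below 0.022 m or horizontal distance between can1_mid and cell4 below 0.022 m or horizontal distance between can1_mid and cell5 below 0.022 m) and (horizontal distance between can2_mid and cell0 below 0.022 m or horizontal distance between can2_mid and cell1 below 0.022 m or horizontal distance between can2_mid and cell2 below 0.022 m or horizontal distance between can2_mid and cell3 below 0.022 m or horizontal distance between can2_mid and cell4 below 0.022 m or horizontal distance between can2_mid and cell5 below 0.022 m) and (horizontal distance between can3_mid and cell0 below 0.022 m or horizontal distance between can3_mid and cell1 below 0.022 m or horizontal distance between can3_mid and cell2 below 0.022 m or horizontal distance between can3_mid and cell3 below 0.022 m or horizontal distance between can3_mid and cell4 below 0.022 m or horizontal distance between can3_mid and cell5 below 0.022 m) and (horizontal distance between can4_mid and cell0 below 0.022 m or horizontal distance between can4_mid and cell1 below 0.022 m or horizontal distance between can4_mid and cell2 below 0.022 m or horizontal distance between can4_mid and cell3 below 0.022 m or horizontal distance between can4_mid and cell4 below 0.022 m or horizontal distance between can4_mid and cell5 below 0.022 m)), for 0.2 s.
4. the bar is swung back over the crate, the knob not yet screwed down (value of joint bar below 0.1 rad and value of joint knob above 4.5 rad), for 0.2 s.
5. the knob is screwed tight again (value of joint knob below 0.35 rad), for 0.2 s.
At the end, for the whole second after the job is handed in: Every canister present stands upright (within 0.15 rad) on the floor of a cell, within 22 mm of the cell's centre, one to a cell and at rest; the bar is shut (below 0.1 rad); the knob is screwed down again (joint below 0.35 rad) ((horizontal distance between can0_mid and cell0 below 0.022 m or horizontal distance between can0_mid and cell1 below 0.022 m or horizontal distance between can0_mid and cell2 below 0.022 m or horizontal distance between can0_mid and cell3 below 0.022 m or horizontal distance between can0_mid and cell4 below 0.022 m or horizontal distance between can0_mid and cell5 below 0.022 m) and height (world z) of each of can0_mid, can1_mid, can2_mid, can3_mid, can4_mid below 0.065 m and angle between each of can0_mid, can1_mid, can2_mid, can3_mid, can4_mid's own z axis and vertical below 0.15 rad and (horizontal distance between can1_mid and cell0 below 0.022 m or horizontal distance between can1_mid and cell1 below 0.022 m or horizontal distance between can1_mid and cell2 below 0.022 m or horizontal distance between can1_mid and cell3 below 0.022 m or horizontal distance between can1_mid and cell4 below 0.022 m or horizontal distance between can1_mid and cell5 below 0.022 m) and (horizontal distance between can2_mid and cell0 below 0.022 m or horizontal distance between can2_mid and cell1 below 0.022 m or horizontal distance between can2_mid and cell2 below 0.022 m or horizontal distance between can2_mid and cell3 below 0.022 m or horizontal distance between can2_mid and cell4 below 0.022 m or horizontal distance between can2_mid and cell5 below 0.022 m) and (horizontal distance between can3_mid and cell0 below 0.022 m or horizontal distance between can3_mid and cell1 below 0.022 m or horizontal distance between can3_mid and cell2 below 0.022 m or horizontal distance between can3_mid and cell3 below 0.022 m or horizontal distance between can3_mid and cell4 below 0.022 m or horizontal distance between can3_mid and cell5 below 0.022 m) and (horizontal distance between can4_mid and cell0 below 0.022 m or horizontal distance between can4_mid and cell1 below 0.022 m or horizontal distance between can4_mid and cell2 below 0.022 m or horizontal distance between can4_mid and cell3 below 0.022 m or horizontal distance between can4_mid and cell4 below 0.022 m or horizontal distance between can4_mid and cell5 below 0.022 m) and linear speed of each of can0, can1, can2, can3, can4 below 0.03 m/s and value of joint bar below 0.1 rad and value of joint knob below 0.35 rad); the robot touches nothing.
It fails at once if the film tin is moved more than 30 mm (distance of film_tin from where it was at the start of the episode above 0.03 m).
It fails at once if the small box is moved more than 30 mm (distance of small_box from where it was at the start of the episode above 0.03 m).
It fails at once if the tape roll is moved more than 30 mm (distance of tape_roll from where it was at the start of the episode above 0.03 m).
Of can0, can1, can2, can3, can4 only 3 to 5 are there at a start; the rules pass over those that are not, and their reading is None.
At some moment in a run one of can0, can1, can2, can3, can4 may be knocked a few centimetres aside while the robot is not near it.
It also fails if it takes over 210 s, if anything falls off the work surface, if the arm or the gripper's body presses on something with over 40 N, if the wrist force passes 120 N, or if a joint passes its speed limit or range.

### The arm

A 7-joint arm with a two-finger parallel gripper is mounted at the origin on the work surface. World frame = base frame: x ahead of the robot, y to its left, z up, the work surface at z = 0. Lengths are in m, angles in degrees, forces in N, time in s.
With the tool pointing down it reaches from about 0.425 to 0.875 m from the base axis. Payload 4.7 kg.
Tool frame: the origin (TCP) lies on the mounting face of the last link; the fingertips stand tcp_to_tips ahead of it and the grasp point (between the pads) lies 164 mm ahead of it (tcp_to_tips is the distance from the TCP to the fingertips, in m); z points along the fingers, y is the line along which they close (so a half turn about z gives the same grasp; the last joint's range is limited). The gripper opens to 87 mm and grips with 3 to 60 N. Pads are 19 mm wide; open, the fingers measure 117 mm over their backs; the gripper's body (75 mm by 190 mm) begins 51 mm behind the grasp point.
Start: joints at [64.865, 18.392, -4.016, 83.108, 1.295, 78.541, -3.26], TCP at [0.284, -0.585, 0.405] pointing down, gripper open.
Joint ranges: [-163.93, 163.93], [-17.29, 119.83], [-79.2, 71.16], [3.27, 140.29], [-89.18, 269.18], [5.43, 117.66], [-154.24, 154.24]. Speed limits (degrees/s): [147.25, 147.25, 180, 180, 180, 180, 180].

### API

Orientations are given as [roll, pitch, yaw] about the fixed x, y, z axes, in that order (R = Rz(yaw) Ry(pitch) Rx(roll)).
In Python, from cell import get_obs, read_camera, sign_off, tcp_to_tips gives the robot as it stands.
- The arm moves only by the tool drive_tool, never from a script. Its argument "rows" is one flat list of numbers, 7 for each row, row after row: the shift along the tool's x, y, z in m, then the turn, a rotation vector about the tool's x, y, z in rad, then the gripper command: -1 is shut, 1 is fully open, values between are in proportion. In form: [tx, ty, tz, rx, ry, rz, fingers, tx, ty, tz, rx, ry, rz, fingers, ...]. A call has 1 to 5 rows; each row shifts and turns the commanded pose from where the row before left it, along the tool's axes as they then stand; what a row does not reach is not made up. A row lasts 1/8 s, in which the tool goes at most 62.5 mm and 10.7 degrees, less where a joint would pass 70% of its speed; a pose out of reach is approached as far as the arm can. A call is refused whole if a number of a shift passes 0.0625 or a number of a turn 0.188, either way. A call with a gripper value outside its range is refused whole. The fingers move at their own pace and stop on an object; "grip_force" is the grip in N (left out, the last holds). Time passes only in rows, so rows that do not move let the fingers close. It gives the time, the measured TCP pose, the force, the opening and the grip force at its end, in the units of the state.
- get_obs(): the state, without advancing time (a new reading comes with each control period).
- read_camera(name): name is "scene" or "top" or "wrist"; returns a dict with "color" (400x640x3 uint8, blue, green, red), "fov_y" (degrees; the focal length in pixels is half the picture's height over the tangent of half this angle, whatever the lens; pixels are square), "cx", "cy" (the principal point, pixels), "k1" (the pictures are not rectified: a ray, as slopes to the right and down, at radius r is drawn at 1 + k1 r^2 times it, then the intrinsics apply), "cam_to_world" (4x4, takes a point from camera to world coordinates); the wrist camera has in their place "mount" (4x4, takes a point from camera to tool coordinates, whose origin is the TCP and whose axes are the flange's). Camera axes: x right, y up, looking along -z (the intrinsics and any distortion apply to the point x, -y, -z); pixel columns grow to the right and rows downward; lengths in m; the calibration is good to about 2 mm. A picture is of the moment at which its call begins: read the wrist's pose just before it. There is no depth.
- sign_off(): hands the job in; it is judged then, once.
The state is a dict: "time_s": time; "qpos": joint angles; "joint_velocities": joint speeds; "effort": joint torques, N m; "tool_pos": TCP position; "tool_rot": TCP orientation; "force": force on the tool from outside, world axes, zero at the start; "wrist_torque": the same for the moment, N m; "grip_width": finger opening in m; "grasp_force": force on a finger pad.
Only numpy, scipy, OpenCV 4.12 (cv2) and the standard library are available. Lean on these libraries where they do the work, as an engineer would, in place of code of your own. Each camera call takes 0.05 s, during which the arm holds its last target. There are 200 camera calls.

## Working session

There is one attempt and no reset: what is moved stays moved. The work goes in short steps, Python scripts to look and compute and a tool call to move; the robot and the scene stay as the last step left them, time stands still between calls to the robot, and variables do not carry over. Pictures are saved under pics/ and viewed, at most 14 in all, crops included, and the job is handed in when it is done.

Besides the shell and the picture viewer there is one more tool, called after ">>>" as name(argument=value, ...), one argument or row to a line, values as JSON. drive_tool: Moves the arm, as the interface text tells. Its arguments: {"type":"object","properties":{"rows":{"type":"array","items":{"type":"number"}},"grip_force":{"type":"number"}},"required":["rows"]}

```bash
ls; mkdir -p pics
cat > h.py <<'E'
import numpy as np, cv2
from scipy.spatial.transform import Rotation as R
from cell import get_obs, read_camera, sign_off, tcp_to_tips
def Tt():
    o=get_obs(); T=np.eye(4); T[:3,:3]=R.from_euler('xyz',o['tool_rot'],degrees=True).as_matrix(); T[:3,3]=o['tool_pos']; return T
def cam(n):
    T=Tt(); c=read_camera(n)
    c['P']=c['cam_to_world'] if n!='wrist' else T@np.array(c['mount'])
    c['P']=np.array(c['P']); c['f']=200/np.tan(np.radians(c['fov_y']/2)); return c
def pix2z(c,u,v,z):
    xd=np.array([(u-c['cx'])/c['f'],(v-c['cy'])/c['f']]); x=xd.copy()
    for _ in range(30): x=xd/(1+c['k1']*(x@x))
    d=c['P'][:3,:3]@np.array([x[0],-x[1],-1]); o=c['P'][:3,3]
    return o+d*(z-o[2])/d[2]
def w2pix(c,p):
    q=np.linalg.inv(c['P'])@np.append(p,1); x=np.array([q[0],-q[1]])/-q[2]
    x=x*(1+c['k1']*(x@x)); return x*c['f']+[c['cx'],c['cy']]
def save(c,n,crop=None,s=1):
    im=c['color']
    if crop: x0,y0,x1,y1=crop; im=im[y0:y1,x0:x1]
    cv2.imwrite('pics/'+n,cv2.resize(im,None,fx=s,fy=s,interpolation=cv2.INTER_CUBIC))
E
python3 - <<'E'
from h import *
import pickle
o=get_obs(); print(o, tcp_to_tips)
for n in ('top','scene'):
    c=cam(n); save(c,n+'0.png',s=1.25); print(n,c['f'],c['cx'],c['cy'],c['k1'],c['P'].round(3).tolist()); pickle.dump(c,open(n+'0.pkl','wb'))
E
```

```text
pics
{'time_s': 0.0, 'qpos': array([64.86607809, 18.43833358, -4.01664196, 83.1761043 ,  1.29572785,
       78.53936838, -3.25875332]), 'joint_velocities': array([ 0.05913539,  0.02621231, -0.05605028, -0.04134345, -0.05764741,
        0.03714149, -0.00239907]), 'effort': array([-1.63025234e-04, -4.91294861e+01, -4.04138686e-01, -3.12529492e+01,
       -6.39822450e-02,  4.37844114e-02,  1.39444119e-04]), 'tool_pos': array([ 0.28423422, -0.58432697,  0.40365902]), 'tool_rot': array([-1.79891482e+02,  6.11413672e-03,  2.59461497e+01]), 'force': array([-0.47213409, -0.28964475,  0.72718253]), 'wrist_torque': array([ 0.01486996, -0.01836608, -0.03707486]), 'grasp_force': 0.0, 'grip_width': 0.08686499990929465} 0.1822
top 436.29730325116105 315.06603928588714 200.83719788716942 -0.022316033660576714 [[-0.081, 0.975, -0.206, 0.268], [-0.997, -0.08, 0.011, -0.063], [-0.006, 0.206, 0.978, 1.48], [0.0, 0.0, 0.0, 1.0]]
scene 432.63943197873454 318.01946063919365 189.80278906526357 -0.08553099488150902 [[0.799, -0.508, 0.322, 0.933], [0.601, 0.663, -0.446, -0.612], [0.013, 0.55, 0.835, 1.135], [0.0, 0.0, 0.0, 1.0]]
```

View pics/top0.png

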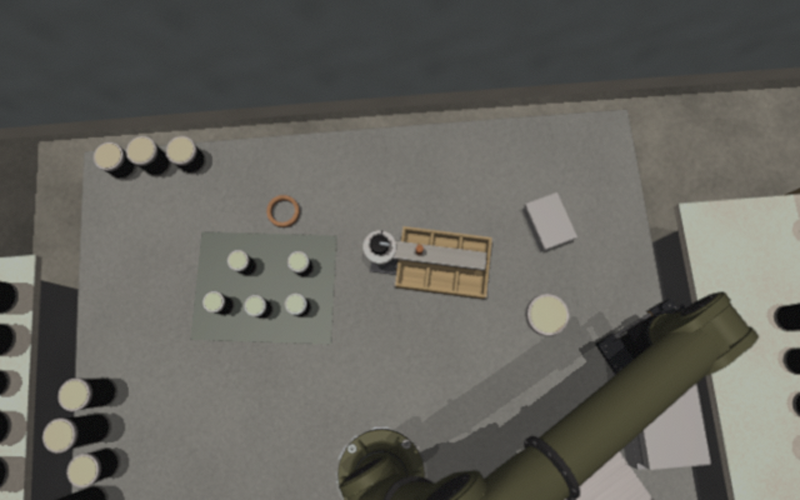

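View pics/scene0.png

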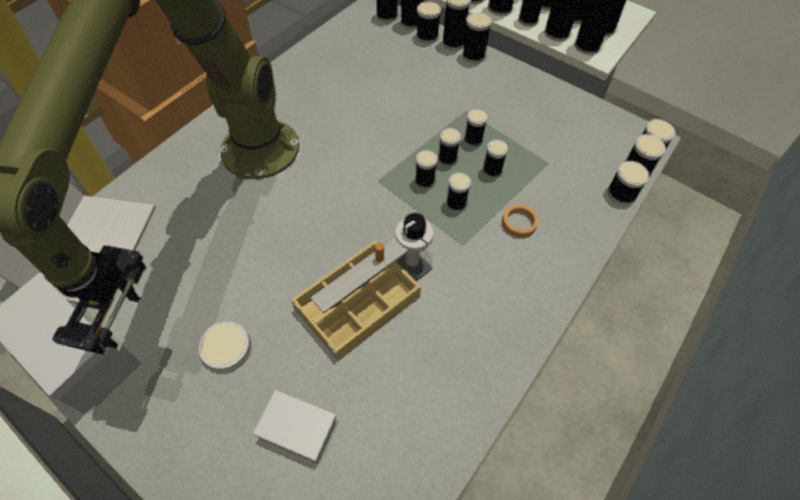

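The top picture shows five canisters on the pad: lids at about (239,261), (300,262), (215,302), (257,306) and (297,304) in the x1.25 view. The knob is at about (380,243), the crate corners at (404,227), (493,237), (489,298) and (396,288), and the bar is shut. The scene picture agrees.

Run:
```python
from h import *
import pickle
c=pickle.load(open('top0.pkl','rb'))
save(c,'topcrop.png',(145,170,405,275),3)
c=pickle.load(open('scene0.pkl','rb'))
save(c,'scenecrop.png',(225,150,365,290),4.2)
```

```text
(no output)
```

View pics/topcrop.png

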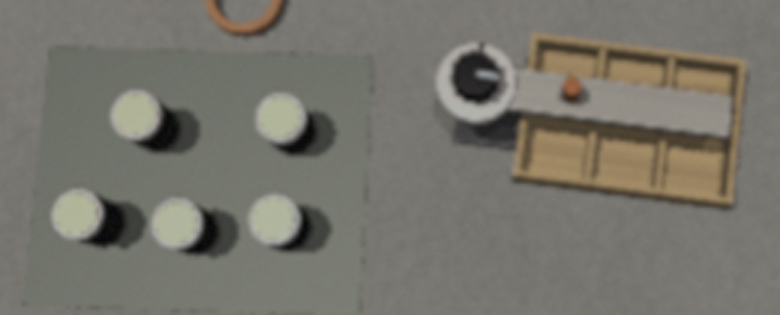

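View pics/scenecrop.png

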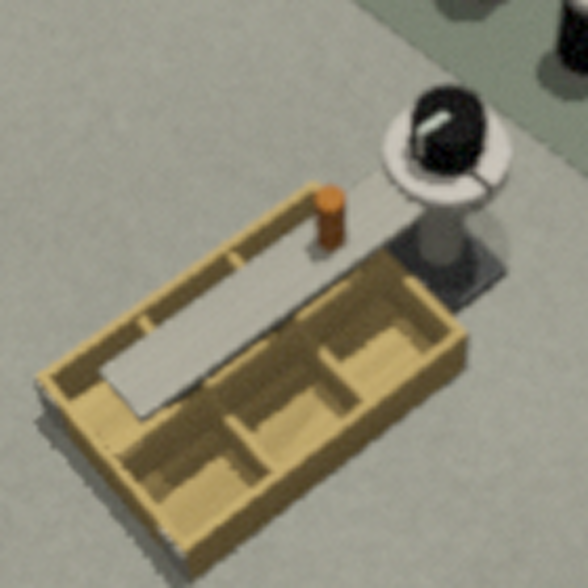

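The top crop shows lid centres at (136,115), (281,119), (78,215), (178,223) and (274,220), the knob at (475,75), the index line at (481,43) and the crate corners at (535,35), (745,62), (732,207) and (514,180). The white line points right, so the knob reads about 0.3. The scene crop shows crate corners at (318,182), (467,325), (188,548) and (40,378).

```bash
cat > fit.py <<'E'
from h import *
import pickle
from scipy.optimize import least_squares
ct=pickle.load(open('top0.pkl','rb'));cs=pickle.load(open('scene0.pkl','rb'))
f=lambda p:np.array(p)/3+[145-.33,170-.33]
g=lambda p:np.array(p)/4.2+[225-.38,150-.38]
loc=[(.081,.120,.056),(.081,-.120,.056),(-.081,-.120,.056),(-.081,.120,.056)]
T=[(535,35),(745,62),(732,207),(514,180)]
S=[(467,325),(188,548),(40,378),(318,182)]
def W(q,l):
    a=q[2];return np.array([q[0]+np.cos(a)*l[0]-np.sin(a)*l[1],q[1]+np.sin(a)*l[0]+np.cos(a)*l[1],l[2]])
def res(q):
    r=[]
    for l,t,s in zip(loc,T,S):
        r+=list(w2pix(ct,W(q,l))-f(t))+list(w2pix(cs,W(q,l))-g(s))
    r+=list(w2pix(ct,W(q,(0,.17,.180)))-f((475,75)))
    return np.array(r)
s=least_squares(res,[.6,-.1,0],loss='soft_l1'); q=s.x
if __name__=='__main__':
    print(q[:2],np.degrees(q[2]),res(q).round(1))
    print('post',W(q,(0,.17,0)),'knobpix',pix2z(ct,*f((475,75)),.180))
    print('handle',W(q,(0,.07,.156)))
    for i in range(2):
        for j in range(3): print('cell',W(q,(-.039+.078*i,-.078+.078*j,0)).round(4))
    for p in [(136,115),(281,119),(78,215),(178,223),(274,220)]: print('can',pix2z(ct,*f(p),.1).round(4))
    for n,p,z in [('tape',(246,5),.02)]: print(n,pix2z(ct,*f(p),z))
    print('tin',pix2z(ct,548/1.25,314/1.25,.03))
E
python3 fit.py
```

```text
[ 0.52995331 -0.20812857] -11.611247081216364 [-1.2 -0.2 -0.1  0.5 -0.1 -0.9 -0.7  0.   0.  -1.5 -1.2 -1.1 -0.  -1.2
 -1.5 -1.7 -0.2 -0.1]
post [ 0.56416924 -0.04160749  0.        ] knobpix [ 0.56369582 -0.04216499  0.18      ]
handle [ 0.54404222 -0.13956107  0.156     ]
cell [ 0.4761 -0.2767  0.    ]
cell [ 0.4918 -0.2003  0.    ]
cell [ 0.5075 -0.1239  0.    ]
cell [ 0.5525 -0.2924  0.    ]
cell [ 0.5682 -0.216   0.    ]
cell [ 0.5839 -0.1396  0.    ]
can [0.5679 0.3266 0.1   ]
can [0.5507 0.1706 0.1   ]
can [0.4647 0.3907 0.1   ]
can [0.4476 0.2846 0.1   ]
can [0.4426 0.1829 0.1   ]
tape [0.70486381 0.21870006 0.02      ]
tin [ 0.36934523 -0.47294849  0.03      ]
```

>>> drive_tool(
  rows=[0.0445,-0.0333,0,0,0,0,1,0.0445,-0.0333,0,0,0,0,1,0.0445,-0.0333,0,0,0,0,1,0.0445,-0.0333,0,0,0,0,1,0.0445,-0.0333,0,0,0,0,1],
)

```text
time_s: 0.72
tool_pos: [0.4121, -0.3356, 0.4044]
tool_rot: [-180.0, 0.0, 25.9]
force: [0.1, 0.4, 1.1]
grip_width: 0.0871
grasp_force: 0.0
```

>>> drive_tool(
  rows=[0.0445,-0.0333,0,0,0,0,1,0.0445,-0.0333,0,0,0,0,1,0.0445,-0.0333,0,0,0,0,1,0.0445,-0.0333,0,0,0,0,1,0,0,0,0,0,0,1],
)

```text
time_s: 1.35
tool_pos: [0.5149, -0.1342, 0.4046]
tool_rot: [-179.9, -0.1, 26.5]
force: [-0.8, -0.9, 0.2]
grip_width: 0.0872
grasp_force: 0.0
```

```bash
cat >> h.py <<'E'
def rep(tgt=None,yaw=None):
    o=get_obs(); T=Tt(); print('t',round(o['time_s'],2),'pos',o['tool_pos'].round(4),'rot',o['tool_rot'].round(1),'q',o['qpos'].round(0),'w',round(o['grip_width'],4),'F',o['force'].round(1),'Mz',o['wrist_torque'].round(2))
    if tgt is not None: print('shift in tool',(T[:3,:3].T@(np.array(tgt)-T[:3,3])).round(4))
    if yaw is not None: print('rz',round(-np.radians(((yaw-o['tool_rot'][2]+180)%360)-180),3))
E
python3 - <<'E'
from h import *
rep((.564,-.042,.404))
c=cam('wrist'); save(c,'w1.png'); print(w2pix(c,(.564,-.042,.179)),w2pix(c,(.564,-.042,.138)))
import pickle;pickle.dump(c,open('w1.pkl','wb'))
E
```

```text
t 1.35 pos [ 0.5149 -0.1342  0.4046] rot [-1.799e+02 -1.000e-01  2.650e+01] q [ 36.   5. -26.  99.   2.  76. -54.] w 0.0872 F [-0.8 -0.9  0.2] Mz [-0.06  0.03  0.01]
shift in tool [ 0.0851 -0.0607  0.0008]
[217.4185737   93.85130896] [234.22387427  94.51994602]
```

View pics/w1.png

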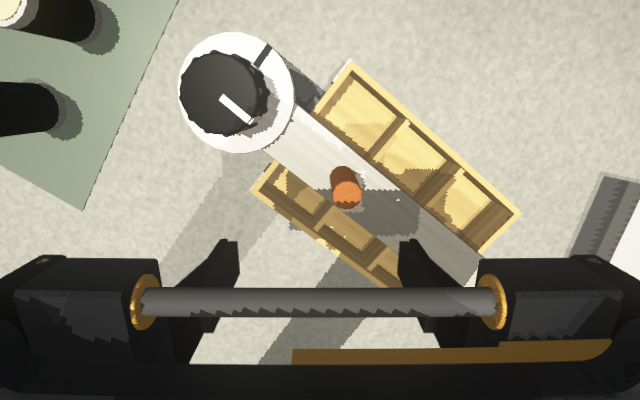

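The wrist picture shows the knob top at about (223,93), the outer end of the white line at (252,122) and the index line from (256,67) to (268,46). The knob is 5 px from where I predicted it.

```bash
cat >> h.py <<'E'
def knob(c,cen,tip,idx,z):
    a=pix2z(c,*cen,z);b=pix2z(c,*tip,z);i=pix2z(c,*idx,.138); ang=lambda v:np.arctan2(v[1],v[0])
    w=ang((b-a)[:2]); x=ang((i-a)[:2])
    print('centre',a.round(4),'white',np.degrees(w).round(1),'idx',np.degrees(x).round(1),'len',np.linalg.norm(b-a).round(4),'knob val',round((5+(x-w))%(2*np.pi),3),'(nominal idx)',round((5+np.radians(-11.6)-w)%(2*np.pi),3))
E
python3 - <<'E'
from h import *
import pickle
c=pickle.load(open('w1.pkl','rb'))
knob(c,(223,93),(252,122),(262,56),.179)
print(pix2z(c,236,92,.138))
rep((.566,-.042,.404),218)
E
```

```text
centre [ 0.5659 -0.0448  0.179 ] white -109.5 idx -8.7 len 0.0236 knob val 0.476 (nominal idx) 0.426
[ 0.56615911 -0.04248202  0.138     ]
t 1.4 pos [ 0.5139 -0.1374  0.4044] rot [-180.     0.    26.2] q [ 36.   5. -25.  99.   2.  76. -54.] w 0.0869 F [ 0.4 -0.1 -0.3] Mz [-0.09 -0.   -0.02]
shift in tool [ 0.0889 -0.0626  0.0004]
rz 2.936
```

>>> drive_tool(
  rows=[0.0445,-0.0313,0,0,0,0,1,0.0444,-0.0313,0,0,0,0,1,0,0,0,0,0,-0.186,1,0,0,0,0,0,-0.186,1,0,0,0,0,0,-0.186,1],
)

```text
time_s: 2.02
tool_pos: [0.5656, -0.0466, 0.4042]
tool_rot: [-180.0, 0.1, 58.1]
force: [-0.0, 0.4, -1.5]
grip_width: 0.087
grasp_force: 0.0
```

>>> drive_tool(
  rows=[0,0,0,0,0,-0.186,1,0,0,0,0,0,-0.186,1,0,0,0,0,0,-0.186,1,0,0,0,0,0,-0.186,1,0,0,0,0,0,-0.186,1],
)

```text
time_s: 2.65
tool_pos: [0.5656, -0.0468, 0.4042]
tool_rot: [-179.9, 0.0, 111.4]
force: [-0.1, 0.4, -0.1]
grip_width: 0.0869
grasp_force: 0.0
```

>>> drive_tool(
  rows=[0,0,0,0,0,-0.186,1,0,0,0,0,0,-0.186,1,0,0,0,0,0,-0.186,1,0,0,0,0,0,-0.186,1,0,0,0,0,0,-0.186,1],
)

```text
time_s: 3.28
tool_pos: [0.5656, -0.0468, 0.4042]
tool_rot: [-179.9, -0.0, 164.7]
force: [0.8, 0.3, 0.8]
grip_width: 0.0872
grasp_force: 0.0
```

>>> drive_tool(
  rows=[0,0,0,0,0,-0.186,1,0,0,0,0,0,-0.186,1,0,0,0,0,0,-0.186,1,0,0,0,0,0,-0.186,1,0,0,0,0,0,-0.186,1],
)

```text
time_s: 3.9
tool_pos: [0.5656, -0.0468, 0.4041]
tool_rot: [-180.0, -0.1, -142.1]
force: [-0.0, 0.4, 0.4]
grip_width: 0.087
grasp_force: 0.0
```

Run:
```python
from h import *
rep((.566,-.043,.329),218)
c=cam('wrist'); save(c,'w2.png'); print(w2pix(c,(.566,-.043,.179)),w2pix(c,(.566,-.043,.138)))
import pickle;pickle.dump(c,open('w2.pkl','wb'))
```

```text
t 3.9 pos [ 0.5656 -0.0468  0.4041] rot [-1.800e+02 -1.000e-01 -1.421e+02] q [ 46.  14. -51.  94.  11.  78. 122.] w 0.087 F [-0.   0.4  0.4] Mz [ 0.09 -0.09  0.05]
shift in tool [-0.0028  0.0028  0.0751]
rz -0.001
[321.75775753 232.43041698] [321.15910716 212.31927767]
```

View pics/w2.png

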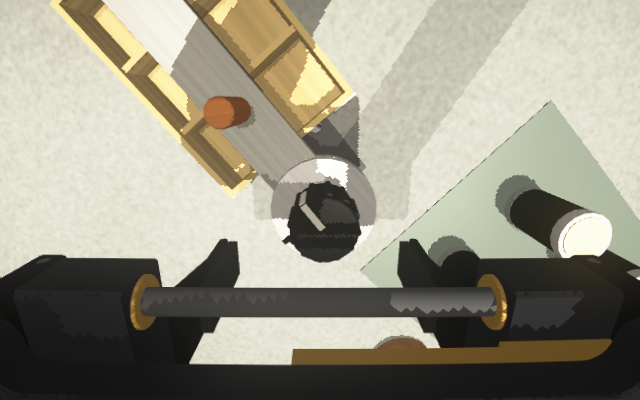

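The knob's outline is centred at about (323,228) against a prediction of (322,232), so the tool is centred over it. Now I lower and grip.

>>> drive_tool(
  rows=[-0.0015,0.0015,0.03,0,0,0,1,0,0,0.03,0,0,0,1,0,0,0.015,0,0,0,1,0,0,0,0,0,0,1,0,0,0,0,0,0,0],
  grip_force=30,
)

```text
time_s: 4.58
tool_pos: [0.5666, -0.0427, 0.3308]
tool_rot: [-179.9, 0.1, -142.3]
force: [-0.1, 0.6, 0.8]
grip_width: 0.0825
grasp_force: 0.0
```

>>> drive_tool(
  rows=[0,0,0,0,0,0,-1,0,0,0,0,0,0,-1,0,0,0,0,0,0,-1,0,0,0,0,0,0,-1],
)

```text
time_s: 5.08
tool_pos: [0.5659, -0.0419, 0.3299]
tool_rot: [179.9, -0.0, -142.2]
force: [-3.2, 0.6, 2.4]
grip_width: 0.0472
grasp_force: 30.0
```

Run:
```python
from h import *
rep()
```

```text
t 5.08 pos [ 0.5659 -0.0419  0.3299] rot [ 179.9   -0.  -142.2] q [ 44.  18. -50.  99.  14.  70. 118.] w 0.0472 F [-3.2  0.6  2.4] Mz [ 0.42  0.49 -0.03]
```

>>> drive_tool(
  rows=[0,0,-0.0002,0,0,0.186,-1,0,0,-0.0002,0,0,0.186,-1,0,0,-0.0002,0,0,0.186,-1,0,0,-0.0002,0,0,0.186,-1,0,0,-0.0002,0,0,0.186,-1],
)

```text
time_s: 5.7
tool_pos: [0.566, -0.0427, 0.3311]
tool_rot: [-179.9, -0.0, 164.2]
force: [-1.7, -0.8, 2.5]
grip_width: 0.0471
grasp_force: 30.0
```

>>> drive_tool(
  rows=[0,0,-0.0002,0,0,0.186,-1,0,0,-0.0002,0,0,0.186,-1,0,0,-0.0002,0,0,0.186,-1,0,0,-0.0002,0,0,0.186,-1,0,0,-0.0002,0,0,0.186,-1],
)

```text
time_s: 6.32
tool_pos: [0.5656, -0.0433, 0.3322]
tool_rot: [-179.8, 0.1, 110.8]
force: [-3.8, -2.5, 5.7]
grip_width: 0.0473
grasp_force: 30.0
```

>>> drive_tool(
  rows=[0,0,-0.0002,0,0,0.186,-1,0,0,-0.0002,0,0,0.186,-1,0,0,-0.0002,0,0,0.186,-1,0,0,-0.0002,0,0,0.186,-1,0,0,-0.0002,0,0,0.186,-1],
)

```text
time_s: 6.95
tool_pos: [0.565, -0.0431, 0.3333]
tool_rot: [-179.8, 0.2, 57.6]
force: [-8.0, -0.8, 7.5]
grip_width: 0.0475
grasp_force: 30.0
```

>>> drive_tool(
  rows=[0,0,-0.0002,0,0,0.186,-1,0,0,-0.0002,0,0,0.186,-1,0,0,-0.0002,0,0,0.186,-1,0,0,-0.0002,0,0,0.186,-1,0,0,-0.0002,0,0,0.186,-1],
)

```text
time_s: 7.58
tool_pos: [0.5647, -0.0424, 0.3344]
tool_rot: [180.0, 0.3, 4.3]
force: [-9.4, 0.3, 9.1]
grip_width: 0.0476
grasp_force: 30.0
```

Run:
```python
from h import *
rep()
```

```text
t 7.58 pos [ 0.5647 -0.0424  0.3344] rot [180.    0.3   4.3] q [ 21.  12. -22. 100.   5.  69. -88.] w 0.0476 F [-9.4  0.3  9.1] Mz [0.16 2.03 0.18]
```

>>> drive_tool(
  rows=[0,0,-0.0002,0,0,0.186,-1,0,0,-0.0002,0,0,0.186,-1,0,0,-0.0002,0,0,0.186,-1,0,0,-0.0002,0,0,0.186,-1,0,0,-0.0001,0,0,0.08,-1],
)

```text
time_s: 8.2
tool_pos: [0.5649, -0.0417, 0.3354]
tool_rot: [179.8, 0.2, -42.7]
force: [-8.2, 1.6, 8.0]
grip_width: 0.0472
grasp_force: 30.0
```

>>> drive_tool(
  rows=[0,0,0,0,0,0,1,0,0,0,0,0,0,1,0,0,0,0,0,0,1,0,0,-0.04,0,0,0,1,0,0,-0.035,0,0,0,1],
)

```text
time_s: 8.82
tool_pos: [0.5663, -0.0426, 0.4103]
tool_rot: [180.0, 0.0, -42.6]
force: [0.8, -0.5, 0.1]
grip_width: 0.085
grasp_force: 0.0
```

Run:
```python
from h import *
c=cam('wrist'); save(c,'w3.png',(220,110,420,270),4); print(w2pix(c,(.566,-.043,.185)),w2pix(c,(.566,-.043,.138)))
rep()
import pickle;pickle.dump(c,open('w3.pkl','wb'))
```

```text
[318.00963593 226.57787283] [317.98293916 204.73005229]
t 8.88 pos [ 0.5674 -0.0425  0.4159] rot [-179.7   -0.4  -42.6] q [  18.    9.  -18.   94.    3.   77. -133.] w 0.0856 F [ 0.8 -0.1  3.8] Mz [ 0.06 -0.2  -0.02]
```

View pics/w3.png

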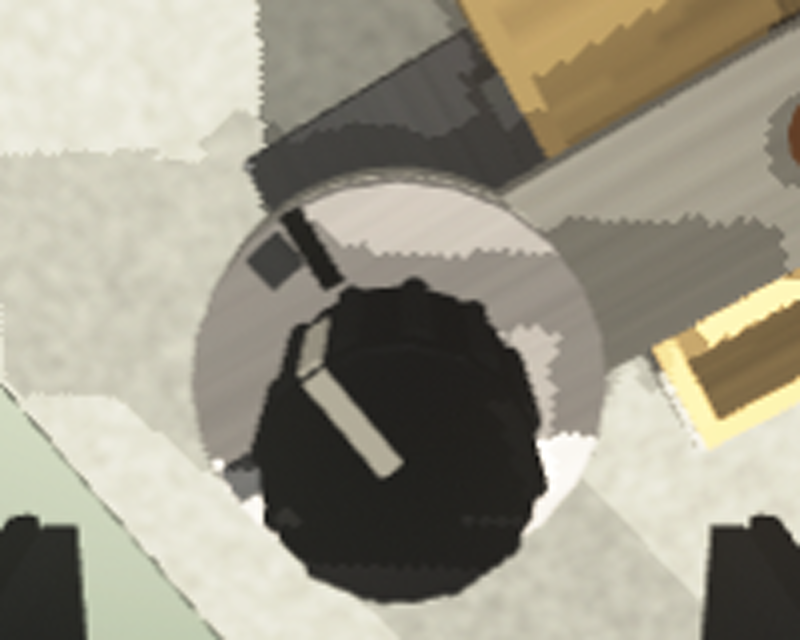

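The white line runs (392,468) to (315,375) in the crop and the index line (335,285) to (290,212), so the white line is about 8° short.

Run:
```python
from h import *
import pickle
c=pickle.load(open('w3.pkl','rb'))
k=lambda u,v:(u/4+220-.4,v/4+110-.4)
P=lambda u,v,z:pix2z(c,*k(u,v),z)[:2]
a=P(392,468,.186);b=P(315,375,.186);i=P(335,285,.138);j=P(290,212,.138)
an=lambda v:np.degrees(np.arctan2(v[1],v[0]))
print(an(b-a),an(j-i),a,b,i,j,an((i+j)/2-[.566,-.0425]), an(b-[.566,-.0425]))
```

```text
-4.967873187308062 -12.192030309684116 [ 0.56646868 -0.04305995] [ 0.5868948  -0.04483547] [ 0.58831903 -0.04788513] [ 0.60476719 -0.05143896] -13.19684185748461 -6.377630055134303
```

The knob reads about 4.88, inside the band. Next, the bar handle.

>>> drive_tool(
  rows=[0.0254,0.0432,0,0,0,0,1,0.0254,0.0432,0,0,0,0,1,0,0,0,0,0,-0.186,1,0,0,0,0,0,-0.186,1,0,0,0,0,0,-0.186,1],
)

```text
time_s: 9.5
tool_pos: [0.5452, -0.1408, 0.4093]
tool_rot: [-180.0, -0.0, -10.3]
force: [0.6, -0.3, 0.8]
grip_width: 0.0872
grasp_force: 0.0
```

>>> drive_tool(
  rows=[0,0,0,0,0,-0.186,1,0,0,0,0,0,-0.186,1,0,0,0,0,0,-0.186,1,0,0,0,0,0,-0.186,1,0,0,0,0,0,-0.186,1],
)

```text
time_s: 10.12
tool_pos: [0.5452, -0.1406, 0.4093]
tool_rot: [-180.0, 0.0, 43.0]
force: [-0.5, -0.3, 0.8]
grip_width: 0.087
grasp_force: 0.0
```

>>> drive_tool(
  rows=[0,0,0,0,0,-0.186,1,0,0,0,0,0,-0.186,1,0,0,0,0,0,-0.186,1,0,0,0,0,0,-0.06,1,0,0,0,0,0,0,1],
)

```text
time_s: 10.75
tool_pos: [0.5452, -0.1406, 0.4094]
tool_rot: [-180.0, -0.0, 78.0]
force: [0.2, 0.7, -0.4]
grip_width: 0.0868
grasp_force: 0.0
```

Run:
```python
from h import *
rep((.5454,-.1404,.324),78)
c=cam('wrist'); save(c,'w4.png'); print(w2pix(c,(.5454,-.1404,.180)),w2pix(c,(.5454,-.1404,.128)))
import pickle;pickle.dump(c,open('w4.pkl','wb'))
```

```text
t 10.75 pos [ 0.5452 -0.1406  0.4094] rot [-180.   -0.   78.] q [ 32.   9. -22.  95.   3.  77.  -3.] w 0.0868 F [ 0.2  0.7 -0.4] Mz [ 0.02 -0.05 -0.01]
shift in tool [0.0002 0.0002 0.0854]
rz 0.001
[319.08164125 224.52010849] [318.9610489  201.56636315]
```

View pics/w4.png

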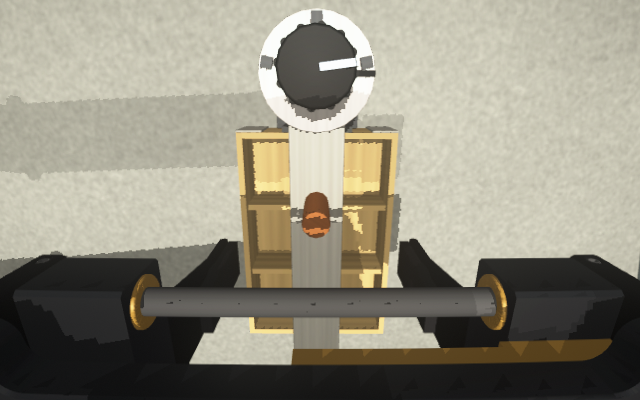

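The handle top is at (316,227), base at (316,205), within 2 mm of the prediction. Lower and grip.

>>> drive_tool(
  rows=[0,0,0.03,0,0,0,1,0,0,0.03,0,0,0,1,0,0,0.025,0,0,0,1,0,0,0,0,0,0,0,0,0,0,0,0,0,-1],
  grip_force=20,
)

```text
time_s: 11.42
tool_pos: [0.5456, -0.1405, 0.3257]
tool_rot: [179.9, 0.0, 78.1]
force: [-0.1, -0.2, 0.0]
grip_width: 0.0742
grasp_force: 0.0
```

>>> drive_tool(
  rows=[0,0,0,0,0,0,-1,0,0,0,0,0,0,-1,0,0,0,0,0,0,-1,0,0,0,0,0,0,-1,0,0,0,0,0,0,-1],
)

```text
time_s: 12.05
tool_pos: [0.5451, -0.1405, 0.3247]
tool_rot: [180.0, 0.0, 78.1]
force: [-0.0, -0.6, 0.2]
grip_width: 0.0246
grasp_force: 0.0
```

>>> drive_tool(
  rows=[0.0012,0.0154,0,0,0,-0.155,-1,0.0012,0.0154,0,0,0,-0.155,-1,0.0012,0.0154,0,0,0,-0.155,-1],
)

```text
time_s: 12.42
tool_pos: [0.5906, -0.1393, 0.3244]
tool_rot: [-179.8, -0.1, 105.0]
force: [-4.2, -0.0, 3.2]
grip_width: 0.0194
grasp_force: 20.1
```

>>> drive_tool(
  rows=[0.0012,0.0154,0,0,0,-0.155,-1,0.0012,0.0154,0,0,0,-0.155,-1,0.0012,0.0154,0,0,0,-0.155,-1,0.0012,0.0154,0,0,0,-0.155,-1],
)

```text
time_s: 12.92
tool_pos: [0.6418, -0.1069, 0.3244]
tool_rot: [-179.8, -0.2, 140.5]
force: [-5.5, -0.1, 3.9]
grip_width: 0.0191
grasp_force: 20.1
```

>>> drive_tool(
  rows=[0.0012,0.0154,0,0,0,-0.155,-1,0.0012,0.0154,0,0,0,-0.155,-1,0.0012,0.0154,0,0,0,-0.155,-1,0,0,0,0,0,0,-1,0,0,0,0,0,0,-1],
)

```text
time_s: 13.55
tool_pos: [0.6624, -0.0655, 0.3245]
tool_rot: [180.0, -0.1, 166.7]
force: [-3.9, 0.9, 2.1]
grip_width: 0.0196
grasp_force: 20.0
```

Run:
```python
from h import *
rep(); p=get_obs()['tool_pos'][:2]-[.566,-.0425]; print(np.linalg.norm(p),np.degrees(np.arctan2(p[1],p[0]))+102)
```

```text
t 13.55 pos [ 0.6624 -0.0655  0.3245] rot [ 1.800e+02 -1.000e-01  1.667e+02] q [ 30.  27. -36.  85.  16.  73.  69.] w 0.0196 F [-3.9  0.9  2.1] Mz [0.37 0.74 0.05]
0.0991108869423762 88.5630838718329
```

>>> drive_tool(
  rows=[0,0,0,0,0,0,1,0,0,0,0,0,0,1,0,0,0,0,0,0,1,0,0,-0.05,0,0,0,1,0,0,-0.056,0,0,0,1],
)

```text
time_s: 14.18
tool_pos: [0.6627, -0.0659, 0.4308]
tool_rot: [-180.0, -0.1, 166.9]
force: [1.1, -0.2, 0.5]
grip_width: 0.0613
grasp_force: 0.0
```

>>> drive_tool(
  rows=[0,0,0,0,0,0.186,1,0,0,0,0,0,0.186,1,0,0,0,0,0,0.186,1,0,0,0,0,0,0.186,1,0,0,0,0,0,0.186,1],
)

```text
time_s: 14.8
tool_pos: [0.663, -0.0657, 0.4307]
tool_rot: [180.0, 0.0, 113.2]
force: [0.2, 0.2, 0.1]
grip_width: 0.0868
grasp_force: 0.0
```

>>> drive_tool(
  rows=[0,0,0,0,0,0.186,1,0,0,0,0,0,0.186,1,0,0,0,0,0,0.186,1,0,0,0,0,0,0.186,1,0,0,0,0,0,0.186,1],
)

```text
time_s: 15.42
tool_pos: [0.663, -0.0656, 0.4306]
tool_rot: [180.0, -0.0, 59.9]
force: [0.2, -0.1, -0.6]
grip_width: 0.087
grasp_force: 0.0
```

>>> drive_tool(
  rows=[0,0,0,0,0,0.186,1,0,0,0,0,0,0.186,1,0,0,0,0,0,0.1,1,0,0,0,0,0,0,1],
)

```text
time_s: 15.92
tool_pos: [0.6629, -0.0655, 0.4307]
tool_rot: [180.0, -0.0, 33.3]
force: [0.5, -0.3, -0.3]
grip_width: 0.087
grasp_force: 0.0
```

```bash
cat > cans.py <<'E'
from h import *
def cans(n='top'):
    c=cam(n); g=c['color'].min(2); hsv=cv2.cvtColor(c['color'],cv2.COLOR_BGR2HSV)
    m=((g>140)).astype(np.uint8)
    _,L,st,ce=cv2.connectedComponentsWithStats(m); out=[]
    for s,p in zip(st[1:],ce[1:]):
        if 100<s[4]<900 and .6<s[2]/s[3]<1.6:
            P=pix2z(c,*p,.1); out.append((P[:2].round(4).tolist(),int(s[4])))
    return c,[o for o in out if .38<o[0][0]<.75 and -.35<o[0][1]<.5]
E
python3 - <<'E'
from cans import *
import pickle
from fit import W,loc,least_squares
rep((.5507,.1706,.43),33)
c=pickle.load(open('w4.pkl','rb'))
px=[(397,131),(383,333),(250,333),(236,131)]
P=[pix2z(c,*p,.056).round(4) for p in px]; print(P)
s=least_squares(lambda q:np.concatenate([(W(q,l)-p)[:2] for l,p in zip(loc,P)]),[.53,-.2,-.2]); q=s.x; print(q,np.degrees(q[2]),(s.fun*1e3).round(1)); print(W(q,(0,.17,0)))
c,o=cans(); print(o); save(c,'top5.png',(140,150,410,280),2.9)
E
```

```text
t 15.93 pos [ 0.6629 -0.0655  0.4307] rot [180.   -0.   33.3] q [ 16.  21. -16.  78.   6.  82. -57.] w 0.087 F [ 0.5 -0.3 -0.3] Mz [ 0.04  0.05 -0.03]
shift in tool [ 0.036  -0.259   0.0006]
rz 0.006
[array([ 0.632 , -0.1066,  0.056 ]), array([ 0.5826, -0.3431,  0.056 ]), array([ 0.4239, -0.3097,  0.056 ]), array([ 0.4752, -0.0735,  0.056 ])]
[ 0.528425   -0.208225   -0.20922373] -11.987636558352637 [ 0.6 -1.1  0.1  0.7  0.4  0.9 -1.1 -0.5]
[ 0.56373411 -0.04193228  0.        ]
[([0.5694, 0.3282], 200), ([0.5535, 0.1727], 204), ([0.4665, 0.3934], 209), ([0.4443, 0.1843], 217), ([0.4483, 0.2874], 216)]
```

View pics/top5.png

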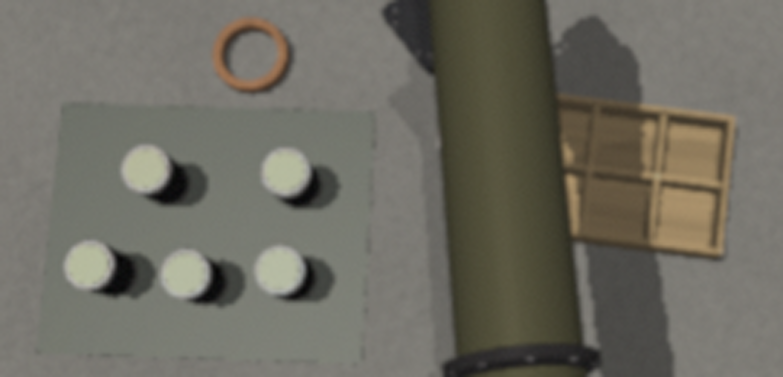

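All five cans stand on the pad (the script agrees) and the bar is clear of the crate. Picking can B first.

>>> drive_tool(
  rows=[0.0075,-0.0518,0,0,0,0,1,0.0075,-0.0518,0,0,0,0,1,0.0075,-0.0518,0,0,0,0,1,0.0075,-0.0518,0,0,0,0,1,0.0075,-0.0518,0,0,0,0,1],
  grip_force=30,
)

```text
time_s: 16.6
tool_pos: [0.5512, 0.1731, 0.4309]
tool_rot: [180.0, -0.0, 33.4]
force: [0.1, 0.8, -0.3]
grip_width: 0.087
grasp_force: 0.0
```

Run:
```python
from h import *
rep((.5535,.172,.24),33)
c=cam('wrist'); save(c,'w6.png'); print(w2pix(c,(.5535,.172,.1)))
```

```text
t 16.6 pos [0.5512 0.1731 0.4309] rot [180.   -0.   33.4] q [  2.  10. -25.  91.   4.  80. -80.] w 0.087 F [ 0.1  0.8 -0.3] Mz [ 0.01  0.   -0.02]
shift in tool [0.0012 0.0021 0.1909]
rz 0.007
[320.39903112 185.0103012 ]
```

View pics/w6.png

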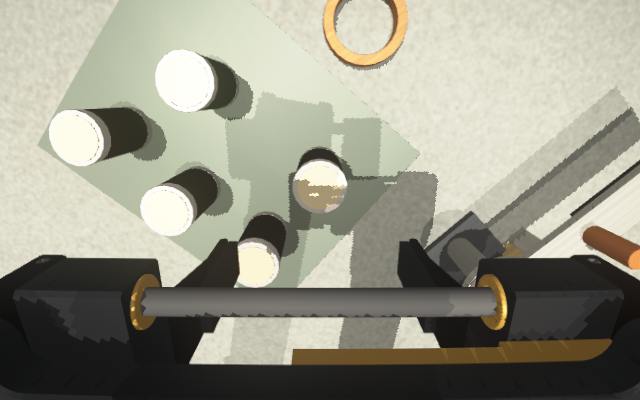

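The lid is at (320,187) against (320,185) predicted. Descend, grasp and lift.

>>> drive_tool(
  rows=[0.001,0.002,0.05,0,0,0,1,0,0,0.05,0,0,0,1,0,0,0.05,0,0,0,1,0,0,0.04,0,0,0,1,0,0,0,0,0,0,0.5],
)

```text
time_s: 17.27
tool_pos: [0.5526, 0.1697, 0.2375]
tool_rot: [-179.9, 0.4, 33.3]
force: [-0.6, 0.1, -0.6]
grip_width: 0.0822
grasp_force: 0.0
```

>>> drive_tool(
  rows=[0,0,0,0,0,0,-1,0,0,0,0,0,0,-1,0,0,0,0,0,0,-1,0,0,0,0,0,0,-1],
)

```text
time_s: 17.77
tool_pos: [0.5543, 0.1716, 0.2423]
tool_rot: [180.0, -0.2, 33.3]
force: [-1.6, 1.3, 5.9]
grip_width: 0.0537
grasp_force: 29.8
```

>>> drive_tool(
  rows=[0,0,-0.055,0,0,0,-1,0,0,-0.055,0,0,0,-1,0,0,-0.055,0,0,0,-1,0,0,-0.055,0,0,0,-1,0,0,0,0,0,0,-1],
)

```text
time_s: 18.4
tool_pos: [0.5546, 0.1708, 0.4653]
tool_rot: [179.8, -0.5, 33.3]
force: [-0.3, -0.1, -4.9]
grip_width: 0.0534
grasp_force: 29.9
```

>>> drive_tool(
  rows=[-0.0318,0.0485,0,0,0,0,-1,-0.0318,0.0485,0,0,0,0,-1,-0.0318,0.0485,0,0,0,0,-1,-0.0318,0.0485,0,0,0,0,-1,-0.0318,0.0485,0,0,0,0,-1],
)

```text
time_s: 19.02
tool_pos: [0.5533, -0.1216, 0.458]
tool_rot: [-179.9, 0.2, 33.3]
force: [1.5, -0.1, -4.1]
grip_width: 0.0533
grasp_force: 29.9
```

>>> drive_tool(
  rows=[-0.0318,0.0485,0,0,0,0,-1,-0.0318,0.0485,0,0,0,0,-1,-0.0318,0.0485,0,0,0,0,-1,0,0,0,0,0,0,-1,0,0,0,0,0,0,-1],
)

```text
time_s: 19.65
tool_pos: [0.5539, -0.2934, 0.458]
tool_rot: [-179.8, 0.1, 33.2]
force: [-0.1, 1.1, -3.9]
grip_width: 0.0537
grasp_force: 30.0
```

Run:
```python
from h import *
rep((.5526,-.2929,.25),33)
```

```text
t 19.65 pos [ 0.5539 -0.2934  0.458 ] rot [-1.798e+02  1.000e-01  3.320e+01] q [ 30.  15.  -6.  82.   1.  84. -32.] w 0.0537 F [-0.1  1.1 -3.9] Mz [ 0.13 -0.   -0.01]
shift in tool [-5.00e-04 -2.00e-04  2.08e-01]
rz 0.004
```

>>> drive_tool(
  rows=[0,0,0.055,0,0,0,-1,0,0,0.055,0,0,0,-1,0,0,0.055,0,0,0,-1,0,0,0.03,0,0,0,-1,0,0,0.014,0,0,0,-1],
)

```text
time_s: 20.27
tool_pos: [0.5537, -0.2911, 0.2487]
tool_rot: [-179.7, 0.1, 33.4]
force: [0.6, 0.5, -4.4]
grip_width: 0.0538
grasp_force: 30.0
```

>>> drive_tool(
  rows=[0,0,0,0,0,0,-1,0,0,0,0,0,0,-1,0,0,0,0,0,0,0.7,0,0,0,0,0,0,0.7,0,0,0,0,0,0,0.7],
)

```text
time_s: 20.9
tool_pos: [0.5545, -0.2938, 0.2527]
tool_rot: [179.9, -0.0, 33.3]
force: [0.1, -0.4, -0.8]
grip_width: 0.0718
grasp_force: 0.0
```

>>> drive_tool(
  rows=[0,0,0,0,0,0,1,0,0,-0.045,0,0,0,1,0,0,-0.055,0,0,0,1,0,0,-0.055,0,0,0,1,0,0,-0.055,0,0,0,1],
)

```text
time_s: 21.52
tool_pos: [0.554, -0.2934, 0.4636]
tool_rot: [180.0, -0.0, 33.3]
force: [2.0, -0.2, 1.0]
grip_width: 0.0868
grasp_force: 0.0
```

Run:
```python
from cans import *
rep((.4443,.1843,.24),33)
print(cans()[1]); 
c=cam('wrist'); save(c,'w7.png'); print(w2pix(c,(.5526,-.2929,.106)))
```

```text
t 21.52 pos [ 0.554  -0.2934  0.4636] rot [180.   -0.   33.3] q [ 30.  15.  -6.  81.   2.  84. -32.] w 0.0868 F [ 2.  -0.2  1. ] Mz [-0.01 -0.05  0.06]
shift in tool [ 0.1704 -0.4597  0.2234]
rz 0.005
[([0.5633, -0.0442], 182), ([0.5694, 0.3282], 200), ([0.4666, 0.3935], 205), ([0.4443, 0.1843], 217), ([0.4483, 0.2874], 214)]
[312.73106375 181.14292329]
```

View pics/w7.png

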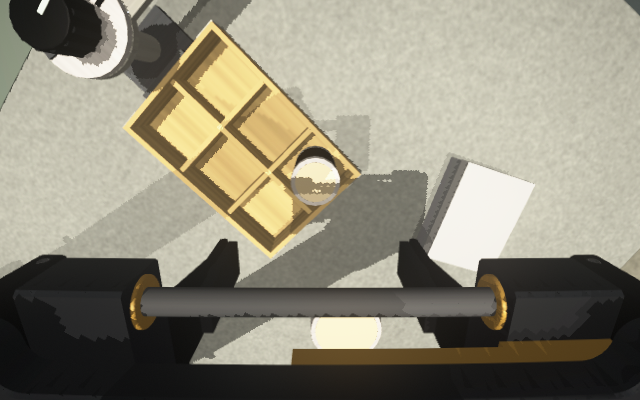

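The can stands in its cell, lid at (316,181) against (313,181) predicted. Next can E.

>>> drive_tool(
  rows=[0.0213,-0.0575,0,0,0,0,1,0.0213,-0.0575,0,0,0,0,1,0.0213,-0.0575,0,0,0,0,1,0.0213,-0.0575,0,0,0,0,1,0.0213,-0.0575,0,0,0,0,1],
)

```text
time_s: 22.25
tool_pos: [0.4847, 0.0072, 0.4614]
tool_rot: [180.0, -0.0, 33.3]
force: [0.5, -0.1, 1.1]
grip_width: 0.0869
grasp_force: 0.0
```

>>> drive_tool(
  rows=[0.0213,-0.0575,0,0,0,0,1,0.0213,-0.0575,0,0,0,0,1,0.0213,-0.0575,0,0,0,0,1,0,0,0.03,0,0,0,1,0,0,0,0,0,0,1],
)

```text
time_s: 22.88
tool_pos: [0.4435, 0.1845, 0.4296]
tool_rot: [-180.0, 0.3, 33.3]
force: [1.1, -0.4, 0.1]
grip_width: 0.0876
grasp_force: 0.0
```

```bash
cat > lid.py <<'E'
from h import *
def lid(t):
    rep((*t,.24),33)
    c=cam('wrist'); u=w2pix(c,(*t,.1)); g=cv2.cvtColor(c['color'],cv2.COLOR_BGR2GRAY); x,y=int(u[0]),int(u[1])
    r=cv2.GaussianBlur(g,(5,5),0)[max(y-60,0):y+60,x-60:x+60]; 
    h=cv2.HoughCircles(r,cv2.HOUGH_GRADIENT,1.2,60,param1=80,param2=12,minRadius=22,maxRadius=33)
    if h is None: print('none'); return
    a=h[0,0]; P=pix2z(c,x-60+a[0],max(y-60,0)+a[1],.1); print('pred',u.round(0),'lid px',a.round(1)+[x-60,max(y-60,0),0],'world',P.round(4))
E
python3 -c "
from lid import *
lid((.4443,.1843))"
```

```text
t 22.88 pos [0.4435 0.1845 0.4296] rot [-180.     0.3   33.3] q [  6.  -2. -30. 103.  -1.  79. -81.] w 0.0876 F [ 1.1 -0.4  0.1] Mz [-0.03  0.01 -0.  ]
shift in tool [0.0014 0.0008 0.1896]
rz 0.006
pred [319. 184.] lid px [316.         187.          24.39999962] world [0.4404 0.1855 0.1   ]
```

>>> drive_tool(
  rows=[0,0,0.05,0,0,0,1,0,0,0.05,0,0,0,1,0,0,0.05,0,0,0,1,0,0,0.039,0,0,0,1,0,0,0,0,0,0,0.5],
)

```text
time_s: 23.55
tool_pos: [0.4439, 0.183, 0.2409]
tool_rot: [-179.9, 0.3, 33.2]
force: [0.7, -1.1, 0.4]
grip_width: 0.0826
grasp_force: 0.0
```

>>> drive_tool(
  rows=[0,0,0,0,0,0,-1,0,0,0,0,0,0,-1,0,0,0,0,0,0,-1,0,0,0,0,0,0,-1],
)

```text
time_s: 24.05
tool_pos: [0.4449, 0.1849, 0.2439]
tool_rot: [179.9, -0.1, 33.3]
force: [-0.3, 0.6, 6.7]
grip_width: 0.0535
grasp_force: 30.0
```

>>> drive_tool(
  rows=[0,0,-0.055,0,0,0,-1,0,0,-0.055,0,0,0,-1,0,0,-0.055,0,0,0,-1,0,0,-0.055,0,0,0,-1,0,0,0,0,0,0,-1],
)

```text
time_s: 24.68
tool_pos: [0.4448, 0.1853, 0.4668]
tool_rot: [179.8, -0.4, 33.3]
force: [-0.4, -1.2, -3.3]
grip_width: 0.0534
grasp_force: 30.0
```

>>> drive_tool(
  rows=[-0.0162,0.0577,0,0,0,0,-1,-0.0162,0.0577,0,0,0,0,-1,-0.0162,0.0577,0,0,0,0,-1,-0.0162,0.0577,0,0,0,0,-1,-0.0162,0.0577,0,0,0,0,-1],
)

```text
time_s: 25.3
tool_pos: [0.5347, -0.1028, 0.4603]
tool_rot: [-179.9, 0.2, 33.3]
force: [0.5, 1.0, -3.2]
grip_width: 0.0533
grasp_force: 30.0
```

>>> drive_tool(
  rows=[-0.0162,0.0577,0,0,0,0,-1,-0.0162,0.0577,0,0,0,0,-1,0,0,0,0,0,0,-1,0,0,0,0,0,0,-1],
)

```text
time_s: 25.8
tool_pos: [0.571, -0.215, 0.4601]
tool_rot: [-179.8, 0.1, 33.3]
force: [0.0, -0.2, -2.5]
grip_width: 0.0535
grasp_force: 30.0
```

```bash
python3 -c "
from h import *
rep((.5687,-.2165,.249),33)"
```

```text
t 25.8 pos [ 0.571  -0.215   0.4601] rot [-1.798e+02  1.000e-01  3.330e+01] q [ 26.  13. -10.  84.   2.  84. -40.] w 0.0535 F [ 0.  -0.2 -2.5] Mz [ 0.12 -0.06 -0.05]
shift in tool [-0.0023  0.0009  0.2111]
rz 0.005
```

>>> drive_tool(
  rows=[-0.0025,0.001,0.055,0,0,0,-1,0,0,0.055,0,0,0,-1,0,0,0.055,0,0,0,-1,0,0,0.03,0,0,0,-1,0,0,0.014,0,0,0,-1],
)

```text
time_s: 26.42
tool_pos: [0.5687, -0.2153, 0.2511]
tool_rot: [-179.8, 0.1, 33.4]
force: [1.0, -0.5, -3.1]
grip_width: 0.0538
grasp_force: 30.0
```

>>> drive_tool(
  rows=[0,0,0,0,0,0,-1,0,0,0,0,0,0,-1,0,0,0,0,0,0,0.7,0,0,0,0,0,0,0.7,0,0,0,0,0,0,0.7],
)

```text
time_s: 27.05
tool_pos: [0.5699, -0.2176, 0.2546]
tool_rot: [179.9, -0.0, 33.3]
force: [0.1, -0.0, 0.8]
grip_width: 0.0716
grasp_force: 0.0
```

>>> drive_tool(
  rows=[0,0,0,0,0,0,1,0,0,-0.045,0,0,0,1,0,0,-0.055,0,0,0,1,0,0,-0.055,0,0,0,1,0,0,-0.055,0,0,0,1],
)

```text
time_s: 27.68
tool_pos: [0.5693, -0.2174, 0.4656]
tool_rot: [180.0, -0.0, 33.3]
force: [1.1, -0.3, 0.3]
grip_width: 0.0869
grasp_force: 0.0
```

Run:
```python
from cans import *
rep((.4483,.2874,.24),33)
print(cans()[1])
```

```text
t 27.68 pos [ 0.5693 -0.2174  0.4656] rot [180.   -0.   33.3] q [ 27.  13. -10.  84.   2.  84. -40.] w 0.0869 F [ 1.1 -0.3  0.3] Mz [-0.07 -0.03 -0.  ]
shift in tool [ 0.1758 -0.4885  0.2254]
rz 0.005
[([0.5633, -0.0441], 180), ([0.5693, 0.3283], 199), ([0.4666, 0.3935], 205), ([0.4482, 0.2873], 215)]
```

>>> drive_tool(
  rows=[0.0195,-0.0543,0,0,0,0,1,0.0195,-0.0543,0,0,0,0,1,0.0195,-0.0543,0,0,0,0,1,0.0195,-0.0543,0,0,0,0,1,0.0195,-0.0543,0,0,0,0,1],
)

```text
time_s: 28.35
tool_pos: [0.5013, 0.0648, 0.4636]
tool_rot: [180.0, -0.0, 33.3]
force: [0.5, 0.6, 0.3]
grip_width: 0.0872
grasp_force: 0.0
```

>>> drive_tool(
  rows=[0.0195,-0.0543,0,0,0,0,1,0.0195,-0.0543,0,0,0,0,1,0.0195,-0.0543,0,0,0,0,1,0.0195,-0.0543,0,0,0,0,1,0,0,0.034,0,0,0,1],
)

```text
time_s: 28.98
tool_pos: [0.4458, 0.2934, 0.4318]
tool_rot: [-179.9, -0.4, 33.8]
force: [0.3, -0.9, 0.3]
grip_width: 0.087
grasp_force: 0.0
```

```bash
python3 -c "
from lid import *
lid((.4482,.2873))"
```

```text
t 28.98 pos [0.4458 0.2934 0.4318] rot [-179.9   -0.4   33.8] q [ -3.   5. -36.  96.   3.  79. -95.] w 0.087 F [ 0.3 -0.9  0.3] Mz [-0.07 -0.04  0.01]
shift in tool [-0.0027  0.0068  0.1918]
rz 0.015
pred [326. 189.] lid px [323.20000076 190.79999924  25.70000076] world [0.4457 0.2886 0.1   ]
```

>>> drive_tool(
  rows=[0,0,0.05,0,0,0,1,0,0,0.05,0,0,0,1,0,0,0.05,0,0,0,1,0,0,0.039,0,0,0,1,0,0,0,0,0,0,0.5],
)

```text
time_s: 29.65
tool_pos: [0.4473, 0.2856, 0.238]
tool_rot: [-180.0, 0.4, 33.2]
force: [-0.2, 0.1, 0.5]
grip_width: 0.0824
grasp_force: 0.0
```

>>> drive_tool(
  rows=[0,0,0,0,0,0,-1,0,0,0,0,0,0,-1,0,0,0,0,0,0,-1,0,0,0,0,0,0,-1],
)

```text
time_s: 30.15
tool_pos: [0.4486, 0.2878, 0.242]
tool_rot: [180.0, -0.1, 33.3]
force: [0.3, -0.1, 5.0]
grip_width: 0.0533
grasp_force: 30.0
```

>>> drive_tool(
  rows=[0,0,-0.055,0,0,0,-1,0,0,-0.055,0,0,0,-1,0,0,-0.055,0,0,0,-1,0,0,-0.055,0,0,0,-1,0,0,0,0,0,0,-1],
)

```text
time_s: 30.78
tool_pos: [0.4485, 0.2882, 0.4647]
tool_rot: [179.9, -0.4, 33.3]
force: [0.9, 0.0, -5.1]
grip_width: 0.0535
grasp_force: 30.0
```

>>> drive_tool(
  rows=[-0.0284,0.0488,0,0,0,0,-1,-0.0284,0.0488,0,0,0,0,-1,-0.0284,0.0488,0,0,0,0,-1,-0.0284,0.0488,0,0,0,0,-1,-0.0284,0.0488,0,0,0,0,-1],
)

```text
time_s: 31.4
tool_pos: [0.4625, 0.0035, 0.458]
tool_rot: [-179.9, 0.2, 33.3]
force: [0.8, -0.2, -4.6]
grip_width: 0.0535
grasp_force: 30.0
```

>>> drive_tool(
  rows=[-0.0284,0.0488,0,0,0,0,-1,-0.0284,0.0488,0,0,0,0,-1,-0.0284,0.0488,0,0,0,0,-1,-0.0284,0.0488,0,0,0,0,-1,-0.0284,0.0488,0,0,0,0,-1],
)

```text
time_s: 32.02
tool_pos: [0.4779, -0.2779, 0.4577]
tool_rot: [-179.8, 0.1, 33.3]
force: [0.7, 0.5, -3.4]
grip_width: 0.0536
grasp_force: 30.0
```

>>> drive_tool(
  rows=[0,0,0,0,0,0,-1,0,0,0,0,0,0,-1],
)

```text
time_s: 32.28
tool_pos: [0.4782, -0.2761, 0.4579]
tool_rot: [-179.7, 0.1, 33.3]
force: [-0.2, 0.7, -4.3]
grip_width: 0.0533
grasp_force: 30.0
```

```bash
python3 -c "
from h import *
rep((.4762,-.2768,.249),33)"
```

```text
t 32.27 pos [ 0.4782 -0.2761  0.4579] rot [-1.797e+02  1.000e-01  3.330e+01] q [ 30.   6.  -2.  92.   0.  82. -30.] w 0.0533 F [-0.2  0.7 -4.3] Mz [ 0.08 -0.03  0.02]
shift in tool [-0.0017  0.0005  0.209 ]
rz 0.005
```

Place it, then on to can A.

>>> drive_tool(
  rows=[-0.002,0.0005,0.055,0,0,0,-1,0,0,0.055,0,0,0,-1,0,0,0.055,0,0,0,-1,0,0,0.03,0,0,0,-1,0,0,0.014,0,0,0,-1],
)

```text
time_s: 32.9
tool_pos: [0.4764, -0.2758, 0.249]
tool_rot: [-179.7, 0.1, 33.4]
force: [-0.4, 0.0, -4.3]
grip_width: 0.0535
grasp_force: 30.0
```

>>> drive_tool(
  rows=[0,0,0,0,0,0,-1,0,0,0,0,0,0,-1,0,0,0,0,0,0,0.7,0,0,0,0,0,0,0.7,0,0,0,0,0,0,0.7],
)

```text
time_s: 33.52
tool_pos: [0.4774, -0.2782, 0.2526]
tool_rot: [179.9, -0.0, 33.3]
force: [0.1, -0.6, 0.0]
grip_width: 0.0715
grasp_force: 0.0
```

>>> drive_tool(
  rows=[0,0,0,0,0,0,1,0,0,-0.045,0,0,0,1,0,0,-0.055,0,0,0,1,0,0,-0.055,0,0,0,1,0,0,-0.055,0,0,0,1],
)

```text
time_s: 34.15
tool_pos: [0.4768, -0.2779, 0.4636]
tool_rot: [180.0, -0.0, 33.3]
force: [1.4, -0.4, -0.0]
grip_width: 0.0871
grasp_force: 0.0
```

Run:
```python
from cans import *
rep((.5693,.3283,.24),33)
print(cans()[1])
```

```text
t 34.15 pos [ 0.4768 -0.2779  0.4636] rot [180.   -0.   33.3] q [ 30.   5.  -2.  92.   0.  83. -29.] w 0.0871 F [ 1.4 -0.4 -0. ] Mz [ 0.04 -0.1  -0.02]
shift in tool [ 0.4099 -0.4562  0.2234]
rz 0.005
[([0.5626, -0.0433], 173), ([0.5722, -0.2192], 174), ([0.5693, 0.3289], 194), ([0.4667, 0.3934], 204)]
```

>>> drive_tool(
  rows=[0.0373,-0.0415,0,0,0,0,1,0.0373,-0.0415,0,0,0,0,1,0.0373,-0.0415,0,0,0,0,1,0.0373,-0.0415,0,0,0,0,1,0.0373,-0.0415,0,0,0,0,1],
)

```text
time_s: 34.83
tool_pos: [0.5191, -0.0004, 0.4616]
tool_rot: [180.0, -0.0, 33.3]
force: [0.5, -0.2, 0.1]
grip_width: 0.0867
grasp_force: 0.0
```

>>> drive_tool(
  rows=[0.0373,-0.0415,0,0,0,0,1,0.0373,-0.0415,0,0,0,0,1,0.0373,-0.0415,0,0,0,0,1,0.0373,-0.0415,0,0,0,0,1,0.0373,-0.0415,0,0,0,0,1],
)

```text
time_s: 35.45
tool_pos: [0.5614, 0.2752, 0.4615]
tool_rot: [180.0, -0.0, 33.2]
force: [0.4, -0.4, -0.1]
grip_width: 0.0873
grasp_force: 0.0
```

>>> drive_tool(
  rows=[0.0369,-0.0412,0,0,0,0,1,0,0,0.034,0,0,0,1,0,0,0,0,0,0,1,0,0,0,0,0,0,1],
)

```text
time_s: 35.95
tool_pos: [0.57, 0.3274, 0.4284]
tool_rot: [180.0, -0.0, 33.2]
force: [0.3, -0.6, 0.3]
grip_width: 0.0867
grasp_force: 0.0
```

```bash
python3 -c "
from lid import *
lid((.5693,.3283))"
```

```text
t 35.95 pos [0.57   0.3274 0.4284] rot [180.   -0.   33.2] q [-10.  21. -29.  79.  10.  82. -96.] w 0.0867 F [ 0.3 -0.6  0.3] Mz [ 0.   -0.01  0.01]
shift in tool [-0.0002 -0.0013  0.1884]
rz 0.003
pred [317. 187.] lid px [315.40000153 188.79999924  27.        ] world [0.567  0.3286 0.1   ]
```

>>> drive_tool(
  rows=[0,0,0.05,0,0,0,1,0,0,0.05,0,0,0,1,0,0,0.05,0,0,0,1,0,0,0.038,0,0,0,1,0,0,0,0,0,0,0.5],
)

```text
time_s: 36.62
tool_pos: [0.5692, 0.3267, 0.2377]
tool_rot: [180.0, 0.3, 33.2]
force: [0.1, -0.5, 1.3]
grip_width: 0.0824
grasp_force: 0.0
```

>>> drive_tool(
  rows=[0,0,0,0,0,0,-1,0,0,0,0,0,0,-1,0,0,0,0,0,0,-1,0,0,0,0,0,0,-1],
)

```text
time_s: 37.12
tool_pos: [0.5698, 0.3288, 0.2413]
tool_rot: [180.0, -0.1, 33.3]
force: [-0.3, 0.1, 5.7]
grip_width: 0.0537
grasp_force: 30.0
```

>>> drive_tool(
  rows=[0,0,-0.055,0,0,0,-1,0,0,-0.055,0,0,0,-1,0,0,-0.055,0,0,0,-1,0,0,-0.055,0,0,0,-1,0,0,0,0,0,0,-1],
)

```text
time_s: 37.75
tool_pos: [0.5696, 0.3291, 0.4647]
tool_rot: [180.0, -0.5, 33.3]
force: [-0.2, 0.5, -4.3]
grip_width: 0.0534
grasp_force: 30.0
```

>>> drive_tool(
  rows=[-0.0392,0.0446,0,0,0,0,-1,-0.0392,0.0446,0,0,0,0,-1,-0.0392,0.0446,0,0,0,0,-1,-0.0392,0.0446,0,0,0,0,-1,-0.0392,0.0446,0,0,0,0,-1],
)

```text
time_s: 38.38
tool_pos: [0.5268, 0.0321, 0.4571]
tool_rot: [-179.9, 0.2, 33.3]
force: [0.4, 0.2, -4.3]
grip_width: 0.0537
grasp_force: 30.0
```

>>> drive_tool(
  rows=[-0.0392,0.0446,0,0,0,0,-1,-0.0392,0.0446,0,0,0,0,-1,-0.0392,0.0446,0,0,0,0,-1,-0.0392,0.0446,0,0,0,0,-1,0,0,0,0,0,0,-1],
)

```text
time_s: 39.0
tool_pos: [0.4921, -0.2074, 0.4567]
tool_rot: [-179.9, 0.3, 32.6]
force: [0.5, 1.7, -4.1]
grip_width: 0.0533
grasp_force: 30.0
```

>>> drive_tool(
  rows=[0,0,0,0,0,0,-1,0,0,0,0,0,0,-1],
)

```text
time_s: 39.25
tool_pos: [0.4951, -0.1991, 0.4586]
tool_rot: [-179.9, 0.0, 33.4]
force: [0.7, 0.2, -3.9]
grip_width: 0.0532
grasp_force: 30.0
```

```bash
python3 -c "
from h import *
rep((.4923,-.2005,.249),33)"
```

```text
t 39.25 pos [ 0.4951 -0.1991  0.4586] rot [-179.9    0.    33.4] q [ 27.   3.  -9.  95.   0.  82. -38.] w 0.0532 F [ 0.7  0.2 -3.9] Mz [-0.03  0.04  0.02]
shift in tool [-0.0029 -0.      0.2096]
rz 0.008
```

>>> drive_tool(
  rows=[-0.0025,0,0.055,0,0,0,-1,0,0,0.055,0,0,0,-1,0,0,0.055,0,0,0,-1,0,0,0.03,0,0,0,-1,0,0,0.014,0,0,0,-1],
)

```text
time_s: 39.88
tool_pos: [0.4923, -0.2006, 0.2486]
tool_rot: [-179.8, 0.1, 33.4]
force: [0.5, -0.1, -4.4]
grip_width: 0.0533
grasp_force: 30.0
```

>>> drive_tool(
  rows=[0,0,0,0,0,0,-1,0,0,0,0,0,0,-1,0,0,0,0,0,0,0.7,0,0,0,0,0,0,0.7,0,0,0,0,0,0,0.7],
)

```text
time_s: 40.5
tool_pos: [0.493, -0.2024, 0.2516]
tool_rot: [179.9, -0.1, 33.3]
force: [-0.3, 0.0, 0.0]
grip_width: 0.0713
grasp_force: 0.0
```

>>> drive_tool(
  rows=[0,0,0,0,0,0,1,0,0,-0.045,0,0,0,1,0,0,-0.055,0,0,0,1,0,0,-0.055,0,0,0,1,0,0,-0.055,0,0,0,1],
)

```text
time_s: 41.12
tool_pos: [0.4924, -0.2021, 0.4626]
tool_rot: [180.0, -0.0, 33.3]
force: [1.5, -0.2, 0.0]
grip_width: 0.0871
grasp_force: 0.0
```

Run:
```python
from cans import *
rep((.4667,.3934,.24),33)
print(cans()[1])
```

```text
t 41.12 pos [ 0.4924 -0.2021  0.4626] rot [180.   -0.   33.3] q [ 28.   3.  -8.  94.   0.  82. -38.] w 0.0871 F [ 1.5 -0.2  0. ] Mz [-0.04 -0.04 -0.03]
shift in tool [ 0.3052 -0.512   0.2224]
rz 0.005
[([0.5625, -0.0436], 170), ([0.4667, 0.3935], 203)]
```

>>> drive_tool(
  rows=[0.0305,-0.0512,0,0,0,0,1,0.0305,-0.0512,0,0,0,0,1,0.0305,-0.0512,0,0,0,0,1,0.0305,-0.0512,0,0,0,0,1,0.0305,-0.0512,0,0,0,0,1],
)

```text
time_s: 41.8
tool_pos: [0.4792, 0.0974, 0.4607]
tool_rot: [180.0, -0.0, 33.3]
force: [1.2, 0.4, 0.2]
grip_width: 0.0868
grasp_force: 0.0
```

>>> drive_tool(
  rows=[0.0305,-0.0512,0,0,0,0,1,0.0305,-0.0512,0,0,0,0,1,0.0305,-0.0512,0,0,0,0,1,0.0305,-0.0512,0,0,0,0,1,0.0305,-0.0512,0,0,0,0,1],
)

```text
time_s: 42.42
tool_pos: [0.4667, 0.3947, 0.4605]
tool_rot: [180.0, -0.0, 33.2]
force: [0.2, 0.4, 0.9]
grip_width: 0.0877
grasp_force: 0.0
```

>>> drive_tool(
  rows=[0,0,0.033,0,0,0,1,0,0,0,0,0,0,1,0,0,0,0,0,0,1],
)

```text
time_s: 42.8
tool_pos: [0.4674, 0.3924, 0.4283]
tool_rot: [180.0, -0.0, 33.2]
force: [-0.5, 0.8, 0.0]
grip_width: 0.0869
grasp_force: 0.0
```

```bash
python3 -c "
from lid import *
lid((.4667,.3934))"
```

```text
t 42.8 pos [0.4674 0.3924 0.4283] rot [180.   -0.   33.2] q [ -10.   17.  -40.   86.   11.   81. -107.] w 0.0869 F [-0.5  0.8  0. ] Mz [-0.01  0.04 -0.08]
shift in tool [-0.0002 -0.0014  0.1883]
rz 0.003
pred [317. 187.] lid px [316.59999847 181.59999847  32.29999924] world [0.4711 0.3965 0.1   ]
```

>>> drive_tool(
  rows=[0,0,0.05,0,0,0,1,0,0,0.05,0,0,0,1,0,0,0.05,0,0,0,1,0,0,0.038,0,0,0,1,0,0,0,0,0,0,0.5],
)

```text
time_s: 43.48
tool_pos: [0.4668, 0.3915, 0.2379]
tool_rot: [180.0, 0.3, 33.2]
force: [-0.6, 0.4, 1.2]
grip_width: 0.0829
grasp_force: 0.0
```

>>> drive_tool(
  rows=[0,0,0,0,0,0,-1,0,0,0,0,0,0,-1,0,0,0,0,0,0,-1,0,0,0,0,0,0,-1],
)

```text
time_s: 43.98
tool_pos: [0.467, 0.3938, 0.2412]
tool_rot: [180.0, -0.1, 33.3]
force: [0.0, 0.8, 5.5]
grip_width: 0.0535
grasp_force: 30.0
```

>>> drive_tool(
  rows=[0,0,-0.055,0,0,0,-1,0,0,-0.055,0,0,0,-1,0,0,-0.055,0,0,0,-1,0,0,-0.055,0,0,0,-1,0,0,0,0,0,0,-1],
)

```text
time_s: 44.6
tool_pos: [0.4667, 0.3942, 0.4643]
tool_rot: [-180.0, -0.5, 33.3]
force: [0.9, 1.8, -4.4]
grip_width: 0.0535
grasp_force: 30.0
```

>>> drive_tool(
  rows=[-0.0274,0.0507,0,0,0,0,-1,-0.0274,0.0507,0,0,0,0,-1,-0.0274,0.0507,0,0,0,0,-1,-0.0274,0.0507,0,0,0,0,-1,-0.0274,0.0507,0,0,0,0,-1],
)

```text
time_s: 45.22
tool_pos: [0.4906, 0.1038, 0.4574]
tool_rot: [-179.9, 0.2, 33.3]
force: [0.2, 0.1, -4.1]
grip_width: 0.0535
grasp_force: 30.0
```

>>> drive_tool(
  rows=[-0.0274,0.0507,0,0,0,0,-1,-0.0274,0.0507,0,0,0,0,-1,-0.0274,0.0507,0,0,0,0,-1,-0.0274,0.0507,0,0,0,0,-1,0,0,0,0,0,0,-1],
)

```text
time_s: 45.85
tool_pos: [0.5097, -0.1301, 0.4566]
tool_rot: [-179.9, 0.3, 32.7]
force: [-0.3, 0.0, -4.2]
grip_width: 0.0534
grasp_force: 30.0
```

>>> drive_tool(
  rows=[0,0,0,0,0,0,-1,0,0,0,0,0,0,-1],
)

```text
time_s: 46.1
tool_pos: [0.5109, -0.122, 0.4587]
tool_rot: [-179.9, 0.1, 33.4]
force: [-0.8, 0.1, -3.3]
grip_width: 0.0532
grasp_force: 30.0
```

```bash
python3 -c "
from h import *
rep((.5084,-.1241,.249),33)
c=cam('wrist');print(np.array(c['mount']).round(3));save(c,'w8.png')"
```

```text
t 46.1 pos [ 0.5109 -0.122   0.4587] rot [-1.799e+02  1.000e-01  3.340e+01] q [ 26.   3. -16.  95.   1.  82. -47.] w 0.0532 F [-0.8  0.1 -3.3] Mz [ 0.01 -0.01  0.01]
shift in tool [-0.003   0.0007  0.2097]
rz 0.007
[[ 0.     0.954  0.3    0.082]
 [ 1.    -0.     0.001 -0.   ]
 [ 0.001  0.3   -0.954  0.02 ]
 [ 0.     0.     0.     1.   ]]
```

>>> drive_tool(
  rows=[-0.003,0.001,0.055,0,0,0,-1,0,0,0.055,0,0,0,-1,0,0,0.055,0,0,0,-1,0,0,0.03,0,0,0,-1,0,0,0.014,0,0,0,-1],
)

```text
time_s: 46.78
tool_pos: [0.5083, -0.125, 0.2488]
tool_rot: [-179.9, 0.1, 33.4]
force: [-0.4, -0.0, -4.1]
grip_width: 0.0537
grasp_force: 30.0
```

>>> drive_tool(
  rows=[0,0,0,0,0,0,-1,0,0,0,0,0,0,-1,0,0,0,0,0,0,0.7,0,0,0,0,0,0,0.7,0,0,0,0,0,0,0.7],
)

```text
time_s: 47.4
tool_pos: [0.5093, -0.1262, 0.2515]
tool_rot: [179.9, -0.1, 33.3]
force: [-0.1, 0.1, 0.1]
grip_width: 0.0712
grasp_force: 0.0
```

>>> drive_tool(
  rows=[0,0,0,0,0,0,1,0,0,-0.045,0,0,0,1,0,0,-0.055,0,0,0,1,0,0,-0.055,0,0,0,1,0,0,-0.055,0,0,0,1],
)

```text
time_s: 48.02
tool_pos: [0.5087, -0.126, 0.4625]
tool_rot: [180.0, -0.0, 33.3]
force: [1.0, -0.6, 0.4]
grip_width: 0.0873
grasp_force: 0.0
```

>>> drive_tool(
  rows=[-0.05,0,0,0,0,0,1,-0.05,0.03,0,0,0,0,1,0,0.05,0,0,0,0,1,0,0.05,0,0,0,0,1,0,0,0,0,0,0,1],
)

```text
time_s: 48.65
tool_pos: [0.497, -0.293, 0.459]
tool_rot: [-179.9, 0.1, 33.0]
force: [0.1, 0.2, 0.0]
grip_width: 0.0871
grasp_force: 0.0
```

Run:
```python
from h import *
import pickle
rep()
c=cam('wrist');save(c,'w9.png');pickle.dump(c,open('w9.pkl','wb'))
for p in [(.4762,-.2768),(.4923,-.2005),(.5084,-.1241),(.5526,-.2929),(.5687,-.2165)]: print(w2pix(c,(*p,.106)).round(0))
```

```text
t 48.65 pos [ 0.497 -0.293  0.459] rot [-1.799e+02  1.000e-01  3.300e+01] q [ 35.   9.  -8.  89.   1.  83. -30.] w 0.0871 F [0.1 0.2 0. ] Mz [0.03 0.07 0.06]
[295. 188.]
[239. 135.]
[177.  77.]
[349. 135.]
[292.  76.]
```

View pics/w9.png

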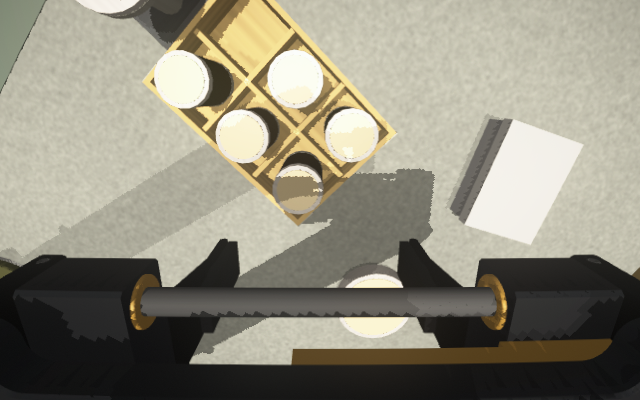

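All five lids are in their cells, at (298,189), (243,137), (182,79), (352,135) and (295,79), within 4 px of the cell centres. Now back to the bar handle.

>>> drive_tool(
  rows=[0.0526,-0.02,0,0,0,0,1,0.0526,-0.02,0,0,0,0,1,0.0526,-0.02,0,0,0,0,1,0.0526,-0.02,0,0,0,0,1,0.0526,-0.02,0,0,0,0,1],
)

```text
time_s: 49.32
tool_pos: [0.6617, -0.0588, 0.4615]
tool_rot: [180.0, -0.0, 33.4]
force: [-0.2, -0.0, 0.8]
grip_width: 0.0871
grasp_force: 0.0
```

>>> drive_tool(
  rows=[0,0,0,0,0,-0.186,1,0,0,0,0,0,-0.186,1,0,0,0,0,0,-0.186,1,0,0,0,0,0,-0.186,1,0,0,0,0,0,-0.186,1],
)

```text
time_s: 49.95
tool_pos: [0.6609, -0.0601, 0.4613]
tool_rot: [180.0, 0.0, 87.0]
force: [0.4, -0.0, -0.2]
grip_width: 0.0868
grasp_force: 0.0
```

>>> drive_tool(
  rows=[0,0,0,0,0,-0.186,1,0,0,0,0,0,-0.186,1,0,0,0,0,0,-0.186,1,0,0,0,0,0,-0.186,1,0,0,0,0,0,-0.186,1],
)

```text
time_s: 50.58
tool_pos: [0.6609, -0.0601, 0.4613]
tool_rot: [-180.0, 0.0, 140.3]
force: [0.5, 0.6, 0.9]
grip_width: 0.0869
grasp_force: 0.0
```

>>> drive_tool(
  rows=[0,0,0,0,0,-0.186,1,0,0,0,0,0,-0.186,1,0,0,0,0,0,-0.1,1,0,0,0.04,0,0,0,1,0,0,0,0,0,0,1],
)

```text
time_s: 51.2
tool_pos: [0.6602, -0.0608, 0.4181]
tool_rot: [-179.9, -0.3, 167.0]
force: [-0.5, 0.2, 0.2]
grip_width: 0.087
grasp_force: 0.0
```

Run:
```python
from h import *
import pickle
rep((.6626,-.0656,.3245),166.8)
c=cam('wrist');save(c,'w10.png',(120,0,520,300),2);pickle.dump(c,open('w10.pkl','wb'))
print(w2pix(c,(.6626,-.0656,.18)),w2pix(c,(.566,-.0425,.186)))
```

```text
t 51.2 pos [ 0.6602 -0.0608  0.4181] rot [-179.9   -0.3  167. ] q [ 30.  24. -37.  79.  14.  82.  71.] w 0.087 F [-0.5  0.2  0.2] Mz [ 0.09 -0.14  0.01]
shift in tool [-0.0039 -0.004   0.0936]
rz 0.003
[313.04043955 227.68513167] [313.4192822   78.67035559]
```

View pics/w10.png

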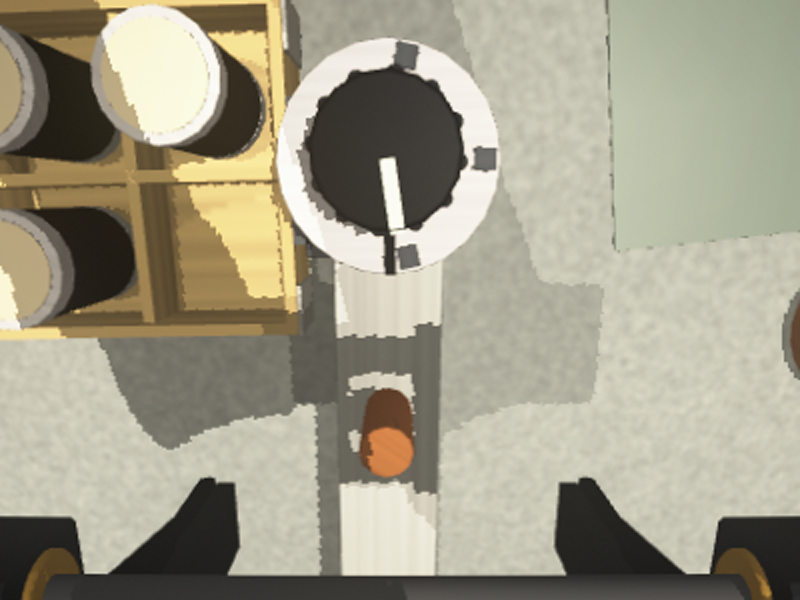

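The handle top is at (314,226) against (313,228) predicted, and the knob line is unchanged, about 7° off the index. Grip and swing back.

>>> drive_tool(
  rows=[-0.004,-0.004,0.03,0,0,0,1,0,0,0.035,0,0,0,1,0,0,0.028,0,0,0,0.3,0,0,0,0,0,0,-1,0,0,0,0,0,0,-1],
  grip_force=20,
)

```text
time_s: 51.88
tool_pos: [0.6654, -0.0661, 0.3302]
tool_rot: [180.0, 0.2, 166.9]
force: [0.8, 0.8, -0.1]
grip_width: 0.0646
grasp_force: 0.0
```

>>> drive_tool(
  rows=[0,0,0,0,0,0,-1,0,0,0,0,0,0,-1,0,0,0,0,0,0,-1,0,0,0,0,0,0,-1,0,0,0,0,0,0,-1],
)

```text
time_s: 52.5
tool_pos: [0.6647, -0.0664, 0.3276]
tool_rot: [180.0, -0.0, 166.9]
force: [-0.3, -0.1, 0.6]
grip_width: 0.0191
grasp_force: 20.0
```

>>> drive_tool(
  rows=[0.0012,-0.0154,0,0,0,0.155,-1,0.0012,-0.0154,0,0,0,0.155,-1,0.0012,-0.0154,0,0,0,0.155,-1,0.0012,-0.0154,0,0,0,0.155,-1],
)

```text
time_s: 53.0
tool_pos: [0.6336, -0.1186, 0.3277]
tool_rot: [179.9, 0.0, 131.1]
force: [1.2, 1.2, -1.2]
grip_width: 0.0195
grasp_force: 20.0
```

>>> drive_tool(
  rows=[0.0012,-0.0154,0,0,0,0.155,-1,0.0012,-0.0154,0,0,0,0.155,-1,0.0012,-0.0154,0,0,0,0.155,-1],
)

```text
time_s: 53.38
tool_pos: [0.5927, -0.1411, 0.3276]
tool_rot: [180.0, 0.1, 104.4]
force: [0.0, -0.7, 0.1]
grip_width: 0.0191
grasp_force: 20.0
```

Run:
```python
from h import *
rep(); p=get_obs()['tool_pos'][:2]-[.566,-.0425]; print(np.linalg.norm(p),np.degrees(np.arctan2(p[1],p[0]))+102)
```

```text
t 53.38 pos [ 0.5927 -0.1411  0.3276] rot [1.800e+02 1.000e-01 1.044e+02] q [ 31.  18. -25.  94.   8.  70.  19.] w 0.0191 F [ 0.  -0.7  0.1] Mz [-0.11 -0.29  0.22]
0.10213319548073911 27.164044622905607
```

>>> drive_tool(
  rows=[0.0012,-0.0154,0,0,0,0.155,-1,0.0012,-0.0154,0,0,0,0.155,-1,0.0012,-0.0154,0,0,0,0.155,-1,0,-0.003,0,0,0,0.03,-1,0,0,0,0,0,0,-1],
)

```text
time_s: 54.0
tool_pos: [0.5433, -0.1424, 0.3276]
tool_rot: [-179.9, 0.2, 76.4]
force: [-3.8, -5.1, 1.0]
grip_width: 0.0192
grasp_force: 20.0
```

>>> drive_tool(
  rows=[0,0,0,0,0,0,-1,0,0,0,0,0,0,-1],
)

```text
time_s: 54.25
tool_pos: [0.5435, -0.1424, 0.3276]
tool_rot: [-179.9, 0.2, 76.4]
force: [-4.5, -5.7, 1.7]
grip_width: 0.0194
grasp_force: 20.0
```

Run:
```python
from h import *
rep(); p=get_obs()['tool_pos'][:2]-[.566,-.0425]; print(np.linalg.norm(p),np.degrees(np.arctan2(p[1],p[0]))+102)
```

```text
t 54.25 pos [ 0.5435 -0.1424  0.3276] rot [-179.9    0.2   76.4] q [ 31.  12. -21. 101.   5.  68.  -5.] w 0.0194 F [-4.5 -5.7  1.7] Mz [-1.07  0.82  0.18]
0.10244045095679688 -0.6868754134736434
```

>>> drive_tool(
  rows=[0,0,0,0,0,0,1,0,0,0,0,0,0,1,0,0,0,0,0,0,1,0,0,-0.04,0,0,0,1,0,0,-0.045,0,0,0,1],
  grip_force=30,
)

```text
time_s: 54.88
tool_pos: [0.5439, -0.1404, 0.4128]
tool_rot: [-179.9, -0.0, 76.4]
force: [0.9, 0.4, 0.4]
grip_width: 0.0615
grasp_force: 0.0
```

>>> drive_tool(
  rows=[0.0512,-0.001,0,0,0,0,1,0.0512,-0.001,0,0,0,0,1,0,0,0,0,0,0.183,1,0,0,0,0,0,0.183,1,0,0,0,0,0,0.183,1],
)

```text
time_s: 55.5
tool_pos: [0.5663, -0.0402, 0.4126]
tool_rot: [-180.0, -0.0, 44.6]
force: [-0.2, -0.1, 0.1]
grip_width: 0.0869
grasp_force: 0.0
```

>>> drive_tool(
  rows=[0,0,0,0,0,0.183,1,0,0,0,0,0,0.183,1,0,0,0,0,0,0.183,1,0,0,0,0,0,0.183,1,0,0,0,0,0,0.183,1],
)

```text
time_s: 56.12
tool_pos: [0.5663, -0.0403, 0.4126]
tool_rot: [-180.0, -0.0, -7.8]
force: [0.2, -0.0, -0.2]
grip_width: 0.0869
grasp_force: 0.0
```

>>> drive_tool(
  rows=[0,0,0,0,0,0.183,1,0,0,0,0,0,0.183,1,0,0,0,0,0,0.183,1,0,0,0,0,0,0.183,1,0,0,0,0,0,0,1],
)

```text
time_s: 56.75
tool_pos: [0.5663, -0.0404, 0.4126]
tool_rot: [-180.0, 0.0, -49.3]
force: [-1.0, 1.4, 0.3]
grip_width: 0.087
grasp_force: 0.0
```

Run:
```python
from h import *
import pickle
rep((.566,-.0423,.335),-50)
c=cam('wrist');save(c,'w11.png',(200,80,440,260),3.3);pickle.dump(c,open('w11.pkl','wb'))
```

```text
t 56.75 pos [ 0.5663 -0.0404  0.4126] rot [-180.     0.   -49.3] q [  16.    9.  -16.   94.    2.   77. -140.] w 0.087 F [-1.   1.4  0.3] Mz [ 0.13  0.04 -0.03]
shift in tool [0.0012 0.0014 0.0776]
rz 0.012
```

>>> drive_tool(
  rows=[0.001,0.0015,0.03,0,0,0,1,0,0,0.03,0,0,0,1,0,0,0.018,0,0,0,1,0,0,0,0,0,0,0,0,0,0,0,0,0,-1],
)

```text
time_s: 57.42
tool_pos: [0.5662, -0.0425, 0.3358]
tool_rot: [-179.9, -0.1, -49.4]
force: [0.3, 0.5, 0.3]
grip_width: 0.0738
grasp_force: 0.0
```

>>> drive_tool(
  rows=[0,0,0,0,0,0,-1,0,0,0,0,0,0,-1,0,0,0,0,0,0,-1,0,0,0,0,0,0,-1],
)

```text
time_s: 57.92
tool_pos: [0.5655, -0.0431, 0.3351]
tool_rot: [179.9, -0.0, -49.5]
force: [-3.1, -2.1, 3.5]
grip_width: 0.0473
grasp_force: 30.0
```

>>> drive_tool(
  rows=[0,0,0.0002,0,0,-0.186,-1,0,0,0.0002,0,0,-0.186,-1,0,0,0.0002,0,0,-0.186,-1,0,0,0.0002,0,0,-0.186,-1,0,0,0.0002,0,0,-0.186,-1],
)

```text
time_s: 58.55
tool_pos: [0.5657, -0.0425, 0.334]
tool_rot: [-180.0, -0.0, 4.2]
force: [-1.6, 0.5, 3.0]
grip_width: 0.0475
grasp_force: 30.0
```

```bash
python3 -c "
from h import *
rep()"
```

```text
t 58.55 pos [ 0.5657 -0.0425  0.334 ] rot [-180.    -0.     4.2] q [ 20.  12. -21. 100.   5.  69. -88.] w 0.0475 F [-1.6  0.5  3. ] Mz [ 0.09  0.48 -0.15]
```

>>> drive_tool(
  rows=[0,0,0.0002,0,0,-0.186,-1,0,0,0.0002,0,0,-0.186,-1,0,0,0.0002,0,0,-0.186,-1,0,0,0.0002,0,0,-0.186,-1,0,0,0.0002,0,0,-0.186,-1],
)

```text
time_s: 59.18
tool_pos: [0.5654, -0.0419, 0.3328]
tool_rot: [-179.9, -0.0, 57.5]
force: [-2.4, 1.5, 2.8]
grip_width: 0.0472
grasp_force: 30.0
```

>>> drive_tool(
  rows=[0,0,0.0003,0,0,-0.186,-1,0,0,0.0003,0,0,-0.186,-1,0,0,0.0003,0,0,-0.186,-1,0,0,0.0003,0,0,-0.186,-1,0,0,0.0003,0,0,-0.186,-1],
)

```text
time_s: 59.8
tool_pos: [0.5649, -0.0418, 0.3315]
tool_rot: [-179.9, -0.1, 110.8]
force: [-6.0, 0.5, 6.7]
grip_width: 0.0473
grasp_force: 30.0
```

>>> drive_tool(
  rows=[0,0,0.0002,0,0,-0.186,-1,0,0,0.0002,0,0,-0.186,-1,0,0,0.0002,0,0,-0.186,-1,0,0,0.0002,0,0,-0.186,-1,0,0,0.0002,0,0,-0.186,-1],
)

```text
time_s: 60.42
tool_pos: [0.5646, -0.0423, 0.3304]
tool_rot: [-179.9, -0.2, 164.0]
force: [-7.3, 0.1, 6.6]
grip_width: 0.0477
grasp_force: 30.0
```

>>> drive_tool(
  rows=[0,0,0.0003,0,0,-0.186,-1,0,0,0.0003,0,0,-0.186,-1,0,0,0.0003,0,0,-0.186,-1,0,0,0.0003,0,0,-0.186,-1],
)

```text
time_s: 60.92
tool_pos: [0.5647, -0.0427, 0.3294]
tool_rot: [180.0, -0.2, -153.4]
force: [-8.1, -1.0, 6.9]
grip_width: 0.0474
grasp_force: 30.0
```

```bash
python3 -c "
from h import *
rep()"
```

```text
t 60.92 pos [ 0.5647 -0.0427  0.3294] rot [ 180.    -0.2 -153.4] q [ 41.  16. -45.  99.  12.  70. 109.] w 0.0474 F [-8.1 -1.   6.9] Mz [-0.15  1.47 -0.2 ]
```

>>> drive_tool(
  rows=[0,0,0.0001,0,0,-0.1,-1,0,0,0.0001,0,0,-0.1,-1,0,0,0.0001,0,0,-0.1,-1,0,0,0,0,0,0,-1],
)

```text
time_s: 61.42
tool_pos: [0.5648, -0.0429, 0.329]
tool_rot: [179.9, -0.2, -136.5]
force: [-7.2, -1.8, 8.1]
grip_width: 0.0472
grasp_force: 30.0
```

```bash
python3 -c "
from h import *
rep()"
```

```text
t 61.42 pos [ 0.5648 -0.0429  0.329 ] rot [ 179.9   -0.2 -136.5] q [ 43.  17. -48.  99.  13.  70. 125.] w 0.0472 F [-7.2 -1.8  8.1] Mz [-0.11  1.4   0.16]
```

>>> drive_tool(
  rows=[0,0,0,0,0,-0.08,-1,0,0,0,0,0,-0.06,-1,0,0,0,0,0,0,-1],
)

```text
time_s: 61.8
tool_pos: [0.5649, -0.0431, 0.3289]
tool_rot: [179.9, -0.1, -128.6]
force: [-6.4, -1.6, 6.5]
grip_width: 0.0474
grasp_force: 30.0
```

```bash
python3 -c "
from h import *
rep()"
```

```text
t 61.8 pos [ 0.5649 -0.0431  0.3289] rot [ 1.799e+02 -1.000e-01 -1.286e+02] q [ 44.  17. -49.  99.  14.  70. 132.] w 0.0474 F [-6.4 -1.6  6.5] Mz [-0.11  1.29 -0.65]
```

The moment about z jumps to -0.65 N m, so the knob is at its stop. Release, lift and look.

>>> drive_tool(
  rows=[0,0,0,0,0,0,1,0,0,0,0,0,0,1,0,0,0,0,0,0,1,0,0,-0.04,0,0,0,1,0,0,-0.06,0,0,0,1],
)

```text
time_s: 62.42
tool_pos: [0.5651, -0.0429, 0.428]
tool_rot: [179.8, -0.1, -128.5]
force: [1.3, -0.9, 0.5]
grip_width: 0.0846
grasp_force: 0.0
```

>>> drive_tool(
  rows=[0,0,-0.03,0,0,0,1,0.03,0,0,0,0,0.1,1,0,0,0,0,0,0,1,0,0,0,0,0,0,1],
)

```text
time_s: 62.92
tool_pos: [0.5471, -0.0657, 0.4584]
tool_rot: [180.0, 0.0, -134.2]
force: [-0.4, 0.0, 0.4]
grip_width: 0.0867
grasp_force: 0.0
```

Run:
```python
from h import *
import pickle
rep()
c=cam('wrist');save(c,'w12.png',(0,0,500,300),1.6);pickle.dump(c,open('w12.pkl','wb'))
print(w2pix(c,(.566,-.0425,.179)))
```

```text
t 62.92 pos [ 0.5471 -0.0657  0.4584] rot [ 180.     0.  -134.2] q [ 49.   9. -50.  91.   7.  83. 134.] w 0.0867 F [-0.4  0.   0.4] Mz [ 0.12 -0.12 -0.01]
[320.5881374  236.52806566]
```

View pics/w12.png

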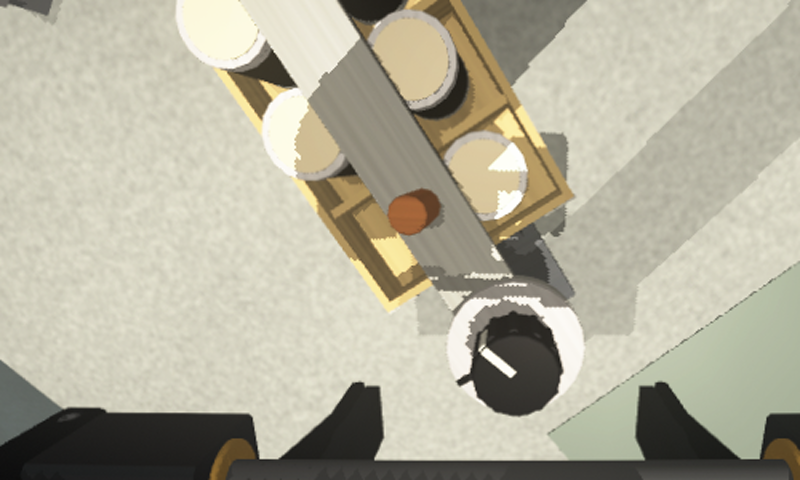

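The picture shows the bar shut over the crate and the cans upright. The white line ((514,375) to (483,348)) is about 70° clockwise of the index line at (463,381), which puts the knob near 0, so it is tight.

```bash
python3 -c "
from h import *
print(sign_off())"
```

```text
the job is handed in; nothing more can be done
None
```

I handed the job in at 63 s with all five canisters upright, one to a cell, the bar swung fully back over them and the knob screwed to its stop; the hand-in call returned no verdict.

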